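# Load the ware dryer through its stiff shutter

## Task

First lift the bucket by its handle off the banding wheel, where it blocks the shutter, and set it upright on the round mat; then pull the dryer's stiff shutter open until its trailing edge is level with the marker tab on the far rail, and stand every bud vase upright inside on the dryer's floor, leaving the shutter at the marker meanwhile. When all are in, push the shutter fully shut, and last of all slide the fan grip along its track until it is level with the little tab beside it. Keep the bucket upright and leave the jar, brush and bats alone.

Things in the scene. Friction and masses are not known exactly. Their poses are not given: they have to be found in the camera images.
- chest: ware dryer, a fixed grey sheet-metal chest, outer 220 (x) x 190 (y) mm, walls 10 mm thick and 113 mm high, guide rails along its two x sides up to 127 mm; inside 200 (x) x 170 (y) mm, inner floor 10 mm above the table, open at the top but for the shutter. Origin at the centre of the underside; its x points away from the robot, its y to the left, turned by up to 0.08 rad
- gate (a joint): the shutter, a steel plate 5 mm thick that covers the dryer's top at 115 to 120 mm above the table and slides out to the dryer's -y side (robot's right), overhanging there freely. Value in m: 0 shut, growing as it is pulled open, end stop at 0.175; starts 0 to 0.015. It is stiff: about 9 N of sliding friction and stays where it is left. The opening appears at the dryer's +y end
- gate_handle (a point): centre of the shutter's handle, a wooden bar 100 mm long along the dryer's x, 14 x 14 mm in section, at the shutter's -y end, its centre 147 mm above the table with 21 mm of free room under the bar, open in the middle 80 mm between its two posts; moves with the shutter
- gate_edge (a point): middle of the shutter's trailing (+y) edge, on its top face; moves with the shutter; the shutter is shut when this edge is at the inner face of the dryer's +y wall (y = 85 mm in the dryer's frame)
- marker: brass marker tab, 22 (x) x 8 (y) x 30 mm tall, clipped on top of the dryer's far (+x) rail; fixed, axes like the dryer's, origin at the centre of its underside; its y in the dryer's frame is where the shutter's trailing edge belongs for loading (135 to 155 mm of opening)
- bucket: small galvanised bucket, 110 mm tall, 84 mm across the base and 110 mm across the rim, 0.36 to 0.63 kg, with an upright rigid bail handle over it; origin at the centre of the underside, z up, x along the bail. At the start it stands on the banding wheel, in the shutter's way
- bucket_grip (a point): centre of the wooden grip of the bucket's bail, 165 mm above the bucket's underside: a bar 66 mm long along the bucket's x, 18 mm wide (y), 20 mm tall
- wheel: banding wheel on the dryer's -y side, a fixed low metal turntable, disc 120 mm across, top 35 mm above the table; origin at the centre of the underside
- mat: round black rubber mat, 150 mm across, 5 mm thick, fixed on the table at the robot's right; origin at the centre of the underside
- fan (a joint): the dryer's fan slider, value in m along its track, 0 to 0.12; grows as the grip goes to the track's +y (robot's left); starts at 0 to 0.03; about 2.5 N of friction, stays where it is left
- fan_top (a point): top centre of the fan slider's black grip, 55 mm above the table; the grip is 28 mm (across the track) x 20 mm (along it) x 40 mm tall
- fan_base: fixed grey track of the fan slider in front of the wheel, 40 (x) x 170 (y) x 14 mm; origin at the centre of the underside, y along the track
- fan_mark: small brass tab, 16 (x) x 8 (y) x 28 mm tall, standing against the far (+x) side of the track, fixed, axes like the track's; the grip's centre belongs level with it along the track
- vase1: bud vase 1 of up to 4 alike (a start has 2 to 4; None if absent), unglazed terracotta, upright, 85 mm tall, 150 g: round body 56 mm across up to 40 mm, then a straight neck 26 mm across from 53 to 80 mm with a slightly flared lip; origin at the centre of the underside, z up along the vase; stands on the cloth on the table left of the dryer at the start
- vase2: bud vase 2 of up to 4 alike (a start has 2 to 4; None if absent), unglazed terracotta, upright, 85 mm tall, 150 g: round body 56 mm across up to 40 mm, then a straight neck 26 mm across from 53 to 80 mm with a slightly flared lip; origin at the centre of the underside, z up along the vase; stands on the cloth on the table left of the dryer at the start
- vase3: bud vase 3 of up to 4 alike (a start has 2 to 4; None if absent), unglazed terracotta, upright, 85 mm tall, 150 g: round body 56 mm across up to 40 mm, then a straight neck 26 mm across from 53 to 80 mm with a slightly flared lip; origin at the centre of the underside, z up along the vase; stands on the cloth on the table left of the dryer at the start
- vase4: bud vase 4 of up to 4 alike (a start has 2 to 4; None if absent), unglazed terracotta, upright, 85 mm tall, 150 g: round body 56 mm across up to 40 mm, then a straight neck 26 mm across from 53 to 80 mm with a slightly flared lip; origin at the centre of the underside, z up along the vase; stands on the cloth on the table left of the dryer at the start
- jar: closed jar, 70 mm across, 110 mm tall, a bystander to be left alone; origin at the centre of the underside
- brush: brush, 160 mm long, lying beyond the dryer, a bystander to be left alone; origin at its middle, on the table
- bats: small stack of plywood bats, 110 x 110 x 24 mm, a bystander to be left alone; origin at the centre of the underside
Not all that is in view belongs to the job. There is more than one size of the mat; the one meant has the size given above.

How it is judged:
By the outcome, as a careful person would: the job done as asked, in the order asked, and still so for the second after the job is handed in, with the robot touching nothing.
Of vase1, vase2, vase3, vase4 only 2 to 4 are there at a start; the rules pass over those that are not, and their reading is None.
At some moment in a run one of vase1, vase2, vase3, vase4 may be knocked a few centimetres aside while the robot is not near it.
It also fails if it takes over 210 s, if anything falls off the work surface, if the arm or the gripper's body presses on something with over 40 N, if the wrist force passes 120 N, or if a joint passes its speed limit or range.

## Robot

A 6-joint arm with a two-finger parallel gripper is mounted at the origin on the work surface. World frame = base frame: x ahead of the robot, y to its left, z up, the work surface at z = 0. Lengths are in m, angles in degrees, forces in N, time in s.
With the tool pointing down it reaches from about 0.35 to 0.875 m from the base axis. Payload 4.2 kg.
Tool frame: the origin (TCP) lies midway between the tips of the shut fingers; the grasp point (between the pads) lies 19 mm behind it; z points along the fingers, y is the direction in which the jaws open and shut (so a half turn about z gives the same grasp; the last joint's range is limited). The gripper opens to 87 mm and grips with 3 to 60 N. Pads are 19 mm wide; open, the fingers measure 117 mm over their backs; the gripper's body (75 mm by 190 mm) begins 51 mm behind the grasp point.
Start: joints at [90.447, 22.042, 0.453, 0, -68.411, -14.817], TCP at [0.155, 0.605, 0.223] pointing down, gripper open.
Joint ranges: [-179.83, 179.83], [-69.29, 118.12], [-61.27, 80.66], [-181.25, 117.63], [-171.15, -9.14], [-177.46, 177.46]. Speed limits (degrees/s): [159.86, 159.86, 180, 180, 180, 180].

## Interface

Orientations are given as a 3x3 rotation matrix whose columns are the frame's x, y, z axes.
In Python, from station import r gives the robot as it stands.
- The arm moves only by the tool carry_out, never from a script. Its argument "steps" is a list of rows, each a list of 2 entries, a list of its own where there are three numbers: the shift along the tool's x, y, z in cm, then the turn about the tool's z in degrees. In form: [[[x, y, z], twist], ...]. A call has 1 to 20 rows; each row is the pose to reach, as a shift and turn from the pose measured when the call began, along the tool's axes at that moment; what a row does not reach only later rows make up. A row lasts 1/10 s, in which the tool goes at most 50 mm and 8.59 degrees, less where a joint would pass 70% of its speed; a pose out of reach is approached as far as the arm can. A call with a gripper value outside its range is refused whole. "gripper" is the gripper's target within -1 to 1 (fully open at 1, half-way at 0, shut at -1), set as the call begins (left out, the last holds). The fingers move at their own pace and stop on an object; the grip force is fixed at half the most. Time passes only in rows, so rows that repeat a pose let the fingers close. It gives the time, the measured TCP pose, the force and the opening at its end, in the units of the state.
- r.sense(): the state, without advancing time (a new reading comes with each control period).
- r.capture(name): name is "side" or "top" or "wrist"; returns the picture (400x640x3 uint8, red, green, blue); there is no depth.
- r.calibration(name): a dict with "camera_matrix" (3x3 intrinsics, pixels), "world_from_camera" (4x4, takes a point from camera to world coordinates). Camera axes: x right, y up, looking along -z (the intrinsics and any distortion apply to the point x, -y, -z); pixel columns grow to the right and rows downward; lengths in m; the calibration is good to about 2 mm. A picture is of the moment at which its call begins: read the wrist's pose just before it. calibration takes no time and is no camera call; for the wrist camera it gives the pose at the moment of the call.
- r.finish_job(): hands the job in, once; it reports no verdict.
Trained networks look in the newest picture that a camera, given by its name, has taken for a name from the list of things; names that differ only in an ending like _2 or _b are one class to them, and where a whole thing is asked for, a point or a joint stands for the part that bears it (a point fixed in the world has none). Each returns a list of dicts, best first, with "confidence" (0 to 1); they miss things now and then, are a little off and sometimes report something else, mostly with a low value. They report only what shows in the picture. A call takes as long as a camera call. They do not tell look-alikes from the thing itself.
- r.cut_out(camera, target): "pixels" (400x640 bool, what is visible of it).
- r.place_of(camera, target): "centre" ([x, y, z] in m, in world coordinates, good to about 4 mm: a listed point, or the origin of a listed thing).
The state is a dict: "time_s": time; "joints": joint angles; "joint_velocities": joint speeds; "effort": joint torques, N m; "tcp_pos": TCP position; "ee_rot": TCP orientation; "wrist_force": force on the tool from outside, world axes, zero at the start; "moment": the same for the moment, N m; "gripper_width": opening from 0.0 (shut) to 1.0 (fully open).
Only numpy, scipy, OpenCV 4.12 (cv2) and the standard library are available. Lean on these libraries where they do the work, as an engineer would, in place of code of your own. Each camera call takes 0.05 s, during which the arm holds its last target. There are 200 camera calls.

## Working session

There is one attempt and no reset: what is moved stays moved. The work goes in short steps, Python scripts to look and compute and a tool call to move; the robot and the scene stay as the last step left them, time stands still between calls to the robot, and variables do not carry over. Pictures are saved under pics/ and viewed, about 12 in all and at most 16, crops included, and the job is handed in when it is done.

Besides the shell and the picture viewer there is one more tool, called after ">>>" by a JSON object that holds its "op" and its "data", one argument or row to a line. carry_out: Moves the arm, as the interface text tells. Its arguments: {"type":"object","properties":{"steps":{"type":"array","items":{"type":"array"}},"gripper":{"type":"number"}},"required":["steps"]}

```bash
ls; mkdir -p pics
cat > h.py <<'E'
from station import r
import numpy as np, cv2
def snap(n,f):
    im=r.capture(n); cv2.imwrite('pics/'+f,im[:,:,::-1]); return im
def find(c,names,k=4):
    for n in names:
        print(c,n,[(np.round(d['centre'],3).tolist(),round(d['confidence'],2)) for d in r.place_of(c,n)[:k]])
def st():
    s=r.sense(); print(round(s['time_s'],2),np.round(s['tcp_pos'],4),np.round(s['ee_rot'],3).tolist(),'F',np.round(s['wrist_force'],1),'g',round(s['gripper_width'],3),np.round(s['joints'],1)); return s
E
python3 - <<'E'
from h import *
st(); a=snap('top','t0.png'); find('top',['chest','gate_handle','gate_edge','marker','bucket','bucket_grip','wheel','mat','fan_top','fan_base','fan_mark','vase1','jar','brush','bats'])
b=snap('side','s0.png'); find('side',['bucket_grip','gate_handle','gate_edge','marker','vase1','mat','fan_top','fan_mark'])
E
```

```text
pics
0.0 [0.155  0.6049 0.2215] [[0.969, -0.248, -0.0], [-0.248, -0.969, -0.002], [0.0, 0.002, -1.0]] F [-0.6  1.1 -0.2] g 1.003 [ 90.4  22.1   0.4  -0.  -68.4 -14.8]
top chest [([0.569, 0.064, -0.004], 0.94), ([0.477, 0.277, -0.001], 0.61)]
top gate_handle [([0.562, -0.066, 0.144], 0.89)]
top gate_edge [([0.58, 0.139, 0.119], 0.79)]
top marker [([0.67, -0.018, 0.129], 0.58)]
top bucket [([0.475, 0.277, -0.001], 0.72), ([0.553, -0.16, 0.039], 0.58)]
top bucket_grip [([0.553, -0.16, 0.196], 0.71)]
top wheel [([0.549, -0.161, 0.003], 0.69), ([0.555, -0.159, 0.04], 0.45)]
top mat [([0.509, -0.389, 0.0], 0.86), ([0.356, -0.361, 0.004], 0.71), ([0.552, -0.548, 0.002], 0.67), ([0.453, -0.172, -0.002], 0.23)]
top fan_top [([0.426, -0.233, 0.054], 0.64)]
top fan_base [([0.426, -0.188, -0.002], 0.87), ([0.552, -0.16, 0.004], 0.47)]
top fan_mark [([0.58, 0.137, 0.118], 0.61), ([0.452, -0.172, 0.0], 0.59)]
top vase1 [([0.481, 0.408, -0.003], 0.86), ([0.477, 0.277, -0.004], 0.53), ([0.555, 0.274, 0.005], 0.51)]
top jar [([0.698, -0.278, -0.001], 0.61)]
top brush [([0.756, -0.082, -0.003], 0.85)]
top bats [([0.715, 0.276, -0.002], 0.78)]
side bucket_grip [([0.552, -0.158, 0.202], 0.84)]
side gate_handle [([0.562, -0.069, 0.149], 0.72), ([0.555, -0.155, 0.032], 0.19)]
side gate_edge []
side marker [([0.672, -0.018, 0.132], 0.59)]
side vase1 [([0.56, 0.274, 0.001], 0.67), ([0.474, 0.276, -0.002], 0.61), ([0.483, 0.41, -0.001], 0.5)]
side mat [([0.351, -0.361, -0.004], 0.9), ([0.514, -0.393, -0.001], 0.82), ([0.552, -0.548, -0.004], 0.59), ([0.717, 0.275, -0.0], 0.59)]
side fan_top [([0.426, -0.234, 0.052], 0.47)]
side fan_mark [([0.451, -0.174, -0.001], 0.44)]
```

View pics/t0.png

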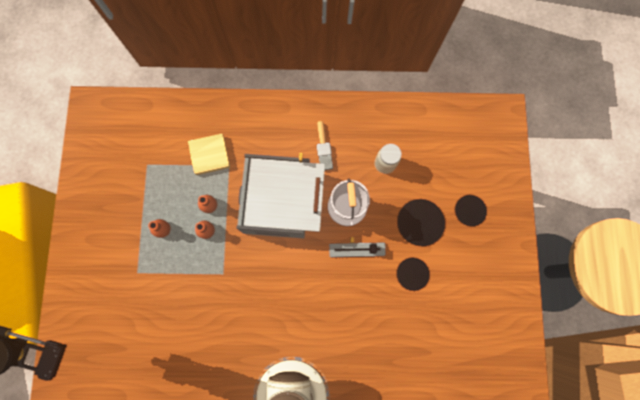

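View pics/s0.png

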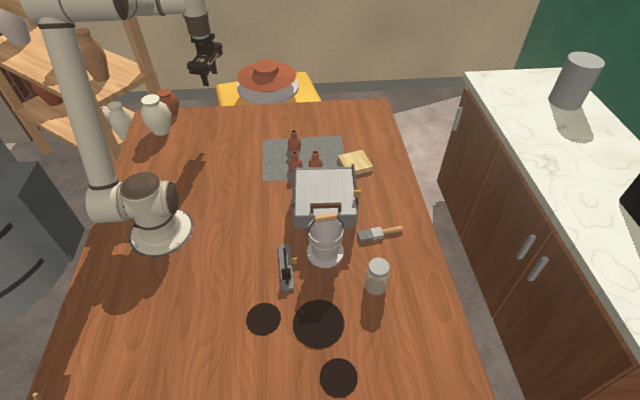

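```bash
cat >> h.py <<'E'
def toplane(c,px,z,cal=None):
    cal=cal or r.calibration(c); K=np.array(cal['camera_matrix']); T=np.array(cal['world_from_camera'])
    px=np.atleast_2d(px).astype(float); d=np.c_[(px[:,0]-K[0,2])/K[0,0],-(px[:,1]-K[1,2])/K[1,1],-np.ones(len(px))]@T[:3,:3].T
    return T[:3,3]+d*((z-T[2,3])/d[:,2])[:,None]
def rect(c,name,z,k=0,cal=None):
    L=r.cut_out(c,name)
    for q in L[:3]:
        ys,xs=np.nonzero(q['pixels']); p=toplane(c,np.c_[xs,ys],z,cal)[:,:2]
        (cx,cy),(w,h),a=cv2.minAreaRect((p*1000).astype(np.float32)); 
        if w<h: a-=90; w,h=h,w
        print(c,name,'conf',round(q['confidence'],2),'px',int(xs.mean()),int(ys.mean()),'ctr',round(cx/1e3,4),round(cy/1e3,4),'LxW mm',round(w),round(h),'long-axis deg',round((a+90)%180-90,1))
E
python3 - <<'E'
from h import *
cal=r.calibration('top');print(cal['camera_matrix']);print(r.calibration('side').keys())
rect('top','mat',.005);rect('top','gate_handle',.147);rect('top','bucket_grip',.2);rect('top','fan_base',.014);rect('top','chest',.12)
im=r.capture('top');
v=cv2.resize(im[140:290,220:440],None,fx=3.6,fy=3.6,interpolation=cv2.INTER_CUBIC);cv2.imwrite('pics/t1.png',v[:,:,::-1])
E
```

```text
[[460.95903247   0.         319.7226017 ]
 [  0.         460.95903247 197.48445621]
 [  0.           0.           1.        ]]
dict_keys(['camera_matrix', 'world_from_camera'])
top mat conf 0.88 px 412 273 ctr 0.3523 -0.357 LxW mm 98 96 long-axis deg 44.8
top mat conf 0.61 px 469 209 ctr 0.5496 -0.5433 LxW mm 96 94 long-axis deg -2.6
top mat conf 0.41 px 204 229 ctr 0.4783 0.2801 LxW mm 58 57 long-axis deg -86.7
top gate_handle conf 0.87 px 283 194 ctr 0.5626 0.0287 LxW mm 210 193 long-axis deg 86.3
top bucket_grip conf 0.9 px 349 199 ctr 0.5398 -0.1511 LxW mm 105 105 long-axis deg 44.6
top bucket_grip conf 0.7 px 387 158 ctr 0.6564 -0.2561 LxW mm 87 64 long-axis deg -26.6
top fan_base conf 0.63 px 356 249 ctr 0.4209 -0.1873 LxW mm 168 39 long-axis deg -89.2
top fan_base conf 0.22 px 279 196 ctr 0.5855 0.0506 LxW mm 258 254 long-axis deg 86.4
top chest conf 0.65 px 279 195 ctr 0.5639 0.0415 LxW mm 240 240 long-axis deg 86.4
top chest conf 0.23 px 207 203 ctr 0.5371 0.2499 LxW mm 51 50 long-axis deg -86.7
```

View pics/t1.png

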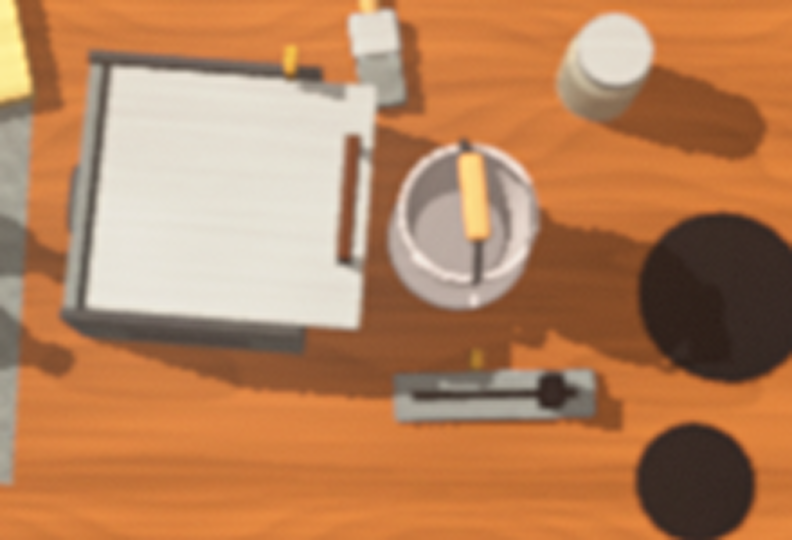

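```bash
cat > go.py <<'E'
import sys
from h import *
# usage: go.py x y z yaw [x y z yaw ...]  (tool-x yaw in world, deg)
s=st(); R=np.array(s['ee_rot']); p=np.array(s['tcp_pos']); y0=np.degrees(np.arctan2(R[1,0],R[0,0])); print('yaw',round(y0,1))
a=np.array(sys.argv[1:],float).reshape(-1,4)
for t in a:
    print('shift cm',np.round(R.T@(t[:3]-p)*100,2).tolist(),'twist',round(-((t[3]-y0+180)%360-180),1))
E
python3 go.py .155 .605 .29 -14.4  .5525 -.159 .29 7
```

```text
1.55 [0.1551 0.6054 0.2225] [[0.969, -0.248, -0.0], [-0.248, -0.969, -0.0], [0.0, 0.0, -1.0]] F [ 0.7 -0.8  0.3] g 0.999 [ 90.4  22.    0.5  -0.  -68.4 -14.8]
yaw -14.4
shift cm [0.0, 0.04, -6.75] twist 0.0
shift cm [57.47, 64.18, -6.75] twist -21.4
```

>>> {"op": "carry_out", "data": {
  "steps": [
    [[0,0,-4],0],
    [[1,1,-6.75],0],
    [[4,5,-6.75],-2],
    [[7.5,8.5,-6.75],-3],
    [[11,12,-6.75],-4],
    [[14,16,-6.75],-5],
    [[17,19.5,-6.75],-7],
    [[20.5,23,-6.75],-8],
    [[24,26.5,-6.75],-9],
    [[27,30,-6.75],-10],
    [[30.5,34,-6.75],-12],
    [[34,38,-6.75],-13],
    [[37,41,-6.75],-14],
    [[40,45,-6.75],-15],
    [[43.5,48.5,-6.75],-17],
    [[47,52,-6.75],-18],
    [[50,56,-6.75],-19],
    [[53,59,-6.75],-20],
    [[56,62.5,-6.75],-21],
    [[57.5,64.2,-6.75],-21.4]
  ],
  "gripper": 1
}}

```text
time_s: 3.55
tcp_pos: [0.5537, -0.1623, 0.2894]
ee_rot: [[0.993, 0.12, -0.001], [0.12, -0.993, -0.0], [-0.001, 0.0, -1.0]]
wrist_force: [-0.0, 0.0, -0.6]
gripper_width: 0.998
```

Run:
```python
from h import *
s=st(); cal=r.calibration('wrist'); im=snap('wrist','w0.png'); find('wrist',['bucket_grip','gate_handle','marker','gate_edge'])
```

```text
3.55 [ 0.5537 -0.1623  0.2894] [[0.993, 0.12, -0.001], [0.12, -0.993, -0.0], [-0.001, 0.0, -1.0]] F [-0.   0.  -0.6] g 0.998 [ -0.2  15.1  -0.    0.  -74.9  97.1]
wrist bucket_grip [([0.555, -0.157, 0.202], 0.85)]
wrist gate_handle [([0.567, -0.064, 0.146], 0.63)]
wrist marker [([0.672, -0.013, 0.128], 0.73), ([0.578, 0.13, 0.119], 0.56)]
wrist gate_edge [([0.579, 0.131, 0.119], 0.6), ([0.427, -0.193, 0.003], 0.37)]
```

View pics/w0.png

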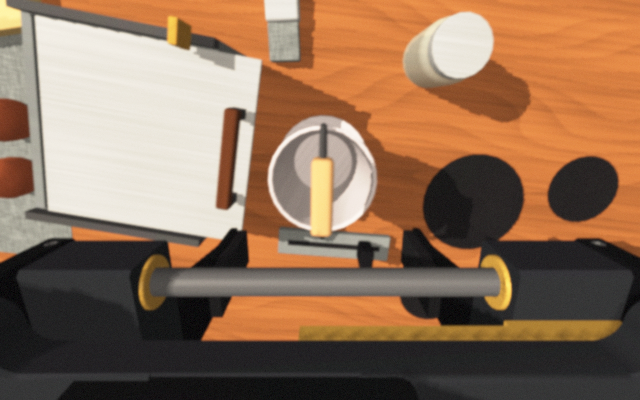

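>>> {"op": "carry_out", "data": {
  "steps": [
    [[0,-0.4,2],0],
    [[0,-0.4,5],0],
    [[0,-0.4,8],0],
    [[0,-0.4,10],0],
    [[0,-0.4,10.7],0],
    [[0,-0.4,10.7],0],
    [[0,-0.4,10.7],0]
  ],
  "gripper": 1
}}

```text
time_s: 4.5
tcp_pos: [0.5527, -0.1544, 0.1845]
ee_rot: [[0.992, 0.124, 0.002], [0.124, -0.992, -0.0], [0.002, 0.001, -1.0]]
wrist_force: [-0.0, 0.1, 0.8]
gripper_width: 1.0
```

>>> {"op": "carry_out", "data": {
  "steps": [
    [[0,0,0],0],
    [[0,0,0],0],
    [[0,0,0],0],
    [[0,0,0],0],
    [[0,0,0],0],
    [[0,0,0],0],
    [[0,0,0],0],
    [[0,0,0],0],
    [[0,0,-0.5],0],
    [[0,0,-1.5],0],
    [[0,0,-3],0],
    [[0,0,-3],0]
  ],
  "gripper": -1
}}

```text
time_s: 5.7
tcp_pos: [0.5537, -0.1544, 0.2164]
ee_rot: [[0.992, 0.124, 0.006], [0.124, -0.992, -0.0], [0.006, 0.001, -1.0]]
wrist_force: [0.4, 1.0, -4.6]
gripper_width: 0.203
```

```bash
python3 - <<'E'
from h import *
s=st(); im=snap('side','s1.png'); find('side',['bucket_grip','bucket'])
im=snap('top','t2.png');find('top',['bucket','mat'])
E
python3 go.py .512 -.391 .21 7
```

```text
5.7 [ 0.5537 -0.1544  0.2164] [[0.992, 0.124, 0.006], [0.124, -0.992, -0.0], [0.006, 0.001, -1.0]] F [ 0.4  1.  -4.6] g 0.203 [  0.6  17.2  -7.6   0.  -64.8  96.5]
side bucket_grip [([0.555, -0.154, 0.226], 0.89)]
side bucket [([0.557, -0.154, 0.054], 0.68)]
top bucket [([0.553, -0.159, 0.056], 0.86)]
top mat [([0.353, -0.359, 0.003], 0.9), ([0.514, -0.39, -0.002], 0.85), ([0.555, -0.549, 0.002], 0.76), ([0.427, -0.233, 0.054], 0.72)]
6.0 [ 0.552  -0.1543  0.2135] [[0.992, 0.123, 0.0], [0.123, -0.992, 0.0], [0.0, -0.0, -1.0]] F [-0.5  0.4 -4. ] g 0.2 [  0.6  17.4  -7.8  -0.  -64.8  96.5]
yaw 7.1
shift cm [-6.89, 23.0, 0.34] twist 0.1
```

View pics/s1.png

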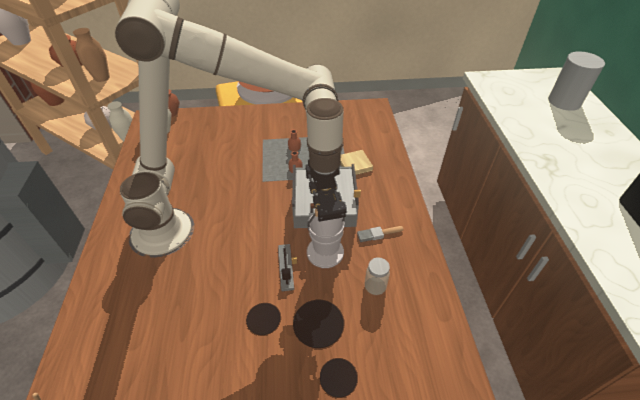

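>>> {"op": "carry_out", "data": {
  "steps": [
    [[0,0,-1],0],
    [[-0.5,1.5,-2],0],
    [[-1.2,4,-2],0],
    [[-2,6.5,-2],0],
    [[-2.8,9,-2],0],
    [[-3.5,11.5,-2],0],
    [[-4.2,14,-2],0],
    [[-5,16.5,-2],0],
    [[-5.7,19,-2],0],
    [[-6.4,21.5,-2],0],
    [[-6.8,22.6,-2],0],
    [[-6.9,23,-2],0],
    [[-6.9,23,-1],0],
    [[-6.9,23,0.5],0],
    [[-6.9,23,2],0],
    [[-6.9,23,3.5],0],
    [[-6.9,23,4.5],0],
    [[-6.9,23,5],0],
    [[-6.9,23,5],0]
  ]
}}

```text
time_s: 7.9
tcp_pos: [0.5124, -0.3906, 0.1639]
ee_rot: [[0.992, 0.124, 0.001], [0.124, -0.992, -0.0], [0.001, 0.0, -1.0]]
wrist_force: [0.8, 0.8, -4.2]
gripper_width: 0.207
```

```bash
python3 go.py .512 -.391 .1525 7
```

```text
7.9 [ 0.5124 -0.3906  0.1639] [[0.992, 0.124, 0.001], [0.124, -0.992, -0.0], [0.001, 0.0, -1.0]] F [ 0.8  0.8 -4.2] g 0.207 [-23.   26.3  -1.4  -0.  -62.2 120.1]
yaw 7.1
shift cm [-0.04, 0.04, 1.14] twist 0.1
```

>>> {"op": "carry_out", "data": {
  "steps": [
    [[0,0,0.4],0],
    [[0,0,0.7],0],
    [[0,0,0.9],0],
    [[0,0,1.05],0],
    [[0,0,1.15],0],
    [[0,0,1.15],0],
    [[0,0,1.15],0]
  ]
}}

```text
time_s: 8.6
tcp_pos: [0.5147, -0.3927, 0.1635]
ee_rot: [[0.992, 0.127, 0.01], [0.128, -0.992, -0.009], [0.009, 0.011, -1.0]]
wrist_force: [-6.6, 7.0, 28.2]
gripper_width: 0.202
```

>>> {"op": "carry_out", "data": {
  "steps": [
    [[0,0,-0.7],0],
    [[0,0,-0.7],0],
    [[0,0,-0.7],0]
  ]
}}

```text
time_s: 8.9
tcp_pos: [0.5144, -0.3923, 0.1698]
ee_rot: [[0.992, 0.127, 0.01], [0.127, -0.992, -0.008], [0.008, 0.01, -1.0]]
wrist_force: [-1.6, -0.2, -5.3]
gripper_width: 0.196
```

Run:
```python
from h import *
s=st(); im=snap('side','s2.png'); find('side',['bucket_grip','bucket'])
a=im[240:400,220:420]
im=snap('top','t3.png');find('top',['bucket','mat'])
b=im[150:310,340:540]
cv2.imwrite('pics/c1.png',cv2.resize(np.vstack([a,b]),None,fx=1.8,fy=1.8,interpolation=2)[:,:,::-1])
```

```text
8.9 [ 0.5144 -0.3923  0.1698] [[0.992, 0.127, 0.01], [0.127, -0.992, -0.008], [0.008, 0.01, -1.0]] F [-1.6 -0.2 -5.3] g 0.196 [-22.9  26.   -1.2   0.3 -62.1 120.1]
side bucket_grip [([0.517, -0.394, 0.183], 0.95)]
side bucket [([0.518, -0.391, 0.01], 0.87), ([0.425, -0.189, -0.002], 0.27)]
top bucket [([0.516, -0.394, 0.013], 0.86)]
top mat [([0.512, -0.392, -0.001], 0.93), ([0.354, -0.361, 0.002], 0.65), ([0.553, -0.548, 0.0], 0.63)]
```

View pics/c1.png

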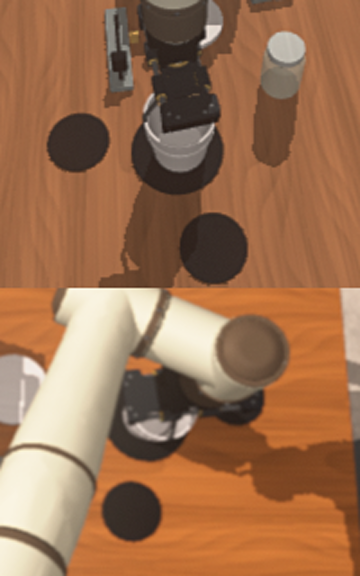

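>>> {"op": "carry_out", "data": {
  "steps": [
    [[0,0,0.3],0],
    [[0,0,0.5],0],
    [[0,0,0.6],0],
    [[0,0,0.6],0]
  ]
}}

```text
time_s: 9.6
tcp_pos: [0.5145, -0.3927, 0.1634]
ee_rot: [[0.992, 0.127, 0.008], [0.128, -0.992, -0.009], [0.007, 0.01, -1.0]]
wrist_force: [-0.1, 0.4, -2.4]
gripper_width: 0.203
```

>>> {"op": "carry_out", "data": {
  "steps": [
    [[0,0,0],0],
    [[0,0,0],0],
    [[0,0,0],0],
    [[0,0,0],0],
    [[0,0,0],0],
    [[0,0,0],0],
    [[0,0,0],0],
    [[0,0,-1],0],
    [[0,0,-3],0],
    [[0,0,-6],0],
    [[0,0,-10],0],
    [[0,0,-14],0],
    [[0,0,-14],0]
  ],
  "gripper": 1
}}

```text
time_s: 10.9
tcp_pos: [0.5154, -0.3933, 0.3121]
ee_rot: [[0.992, 0.128, 0.021], [0.128, -0.992, -0.017], [0.018, 0.02, -1.0]]
wrist_force: [0.5, 0.6, -0.5]
gripper_width: 0.998
```

```bash
python3 - <<'E'
from h import *
s=st(); im=snap('side','s3.png'); find('side',['bucket_grip','bucket','gate_handle'])
im=snap('top','t4.png');find('top',['bucket','bucket_grip'])
E
python3 go.py .564 -.066 .25 86.6
```

```text
10.9 [ 0.5154 -0.3933  0.3121] [[0.992, 0.128, 0.021], [0.128, -0.992, -0.017], [0.018, 0.02, -1.0]] F [ 0.5  0.6 -0.5] g 0.998 [-22.9  21.1  11.5   0.5 -78.9 120.1]
side bucket_grip [([0.451, -0.172, 0.0], 0.6), ([0.517, -0.395, 0.173], 0.59), ([0.427, -0.236, 0.051], 0.33)]
side bucket [([0.516, -0.391, 0.005], 0.94)]
side gate_handle [([0.564, -0.065, 0.151], 0.68)]
top bucket [([0.517, -0.393, 0.006], 0.79)]
top bucket_grip [([0.514, -0.391, 0.17], 0.58)]
11.25 [ 0.5129 -0.3912  0.3019] [[0.992, 0.127, 0.006], [0.127, -0.992, -0.008], [0.005, 0.008, -1.0]] F [ 0.2 -1.   0.5] g 1.0 [-22.9  21.5  10.8   0.3 -78.8 120.1]
yaw 7.3
shift cm [9.19, -31.65, 4.97] twist -79.3
```

```bash
python3 go.py .564 -.067 .25 -3.6 .564 -.067 .128 -3.6
```

```text
11.25 [ 0.5129 -0.3912  0.3019] [[0.992, 0.127, 0.006], [0.127, -0.992, -0.008], [0.005, 0.008, -1.0]] F [ 0.2 -1.   0.5] g 1.0 [-22.9  21.5  10.8   0.3 -78.8 120.1]
yaw 7.3
shift cm [9.18, -31.55, 4.97] twist 10.9
shift cm [9.12, -31.65, 17.17] twist 10.9
```

>>> {"op": "carry_out", "data": {
  "steps": [
    [[1,-3,0],2],
    [[2,-7,0],4],
    [[3.2,-11,0],6],
    [[4.3,-15,0],8],
    [[5.5,-19,1],10],
    [[6.7,-23,3],10.9],
    [[7.8,-27,4],10.9],
    [[8.7,-30,5],10.9],
    [[9.2,-31.6,5],10.9],
    [[9.2,-31.6,5],10.9],
    [[9.2,-31.6,5],10.9],
    [[9.2,-31.6,5],10.9]
  ],
  "gripper": 1
}}

```text
time_s: 12.45
tcp_pos: [0.5642, -0.0675, 0.2501]
ee_rot: [[0.998, -0.064, 0.006], [-0.064, -0.998, -0.008], [0.007, 0.007, -1.0]]
wrist_force: [-0.5, -0.4, 0.3]
gripper_width: 0.997
```

```bash
python3 - <<'E'
from h import *
s=st(); im=snap('wrist','w1.png'); find('wrist',['gate_handle','marker','gate_edge','chest']); rect('wrist','gate_handle',.12);
E
python3 go.py .565 -.065 .128 -3.6
```

```text
12.45 [ 0.5642 -0.0675  0.2501] [[0.998, -0.064, 0.006], [-0.064, -0.998, -0.008], [0.007, 0.007, -1.0]] F [-0.5 -0.4  0.3] g 0.997 [  9.8  15.2  -5.7   0.5 -68.8  76.4]
wrist gate_handle [([0.568, -0.066, 0.147], 0.89)]
wrist marker [([0.669, -0.015, 0.132], 0.84)]
wrist gate_edge [([0.576, 0.132, 0.117], 0.77)]
wrist chest [([0.572, 0.062, 0.003], 0.78), ([0.704, -0.28, -0.002], 0.66)]
wrist gate_handle conf 0.77 px 224 164 ctr 0.5778 0.0284 LxW mm 215 184 long-axis deg 86.3
wrist gate_handle conf 0.49 px 79 233 ctr 0.5343 0.1824 LxW mm 48 16 long-axis deg 86.2
12.75 [ 0.5641 -0.0671  0.2499] [[0.998, -0.063, 0.006], [-0.063, -0.998, -0.008], [0.007, 0.007, -1.0]] F [-0.2 -0.5 -0.2] g 0.997 [  9.8  15.2  -5.7   0.5 -68.8  76.3]
yaw -3.6
shift cm [-0.0, -0.3, 12.19] twist -0.0
```

View pics/w1.png

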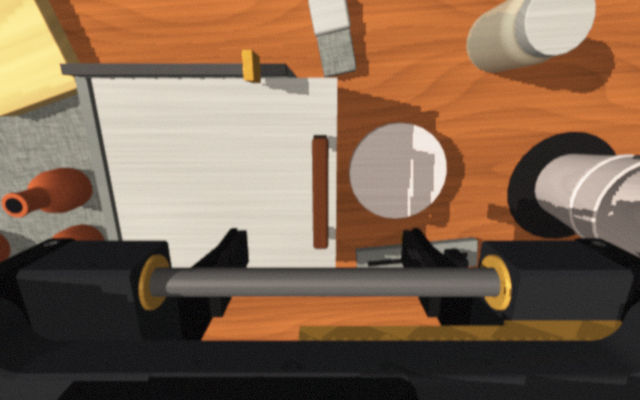

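>>> {"op": "carry_out", "data": {
  "steps": [
    [[0,-0.1,3],0],
    [[0,-0.1,6],0],
    [[0,-0.1,9],0],
    [[0,-0.1,11],0],
    [[0,-0.1,12],0],
    [[0,-0.1,12],0],
    [[0,-0.1,12],0]
  ]
}}

```text
time_s: 13.45
tcp_pos: [0.5657, -0.0671, 0.1309]
ee_rot: [[0.998, -0.063, 0.008], [-0.063, -0.998, -0.008], [0.008, 0.007, -1.0]]
wrist_force: [-0.1, -0.0, 0.8]
gripper_width: 1.003
```

>>> {"op": "carry_out", "data": {
  "steps": [
    [[0,0,0],0],
    [[0,0,0],0],
    [[0,0,0],0],
    [[0,0,0],0],
    [[0,0,0],0],
    [[0,0,0],0],
    [[0,0,0],0],
    [[0,0,0],0],
    [[0,0,0],0]
  ],
  "gripper": -1
}}

```text
time_s: 14.35
tcp_pos: [0.5657, -0.0671, 0.1308]
ee_rot: [[0.998, -0.063, 0.008], [-0.063, -0.998, -0.008], [0.008, 0.007, -1.0]]
wrist_force: [-0.1, 0.2, -0.1]
gripper_width: 0.267
```

>>> {"op": "carry_out", "data": {
  "steps": [
    [[0,0.5,0],0],
    [[0,1.2,0],0],
    [[0,2,0],0],
    [[0,3,0],0],
    [[0,4,0],0],
    [[0,5,0],0],
    [[0,6,0],0],
    [[0,7,0],0],
    [[0,8,0],0],
    [[0,9,0],0],
    [[0,10,0],0],
    [[0,10.5,0],0],
    [[0,10.5,0],0],
    [[0,10.5,0],0]
  ]
}}

```text
time_s: 15.75
tcp_pos: [0.5593, -0.1704, 0.1308]
ee_rot: [[0.998, -0.063, 0.008], [-0.063, -0.998, -0.005], [0.009, 0.005, -1.0]]
wrist_force: [1.5, 5.0, -1.1]
gripper_width: 0.156
```

Run:
```python
from h import *
s=st(); im=snap('wrist','w2.png'); find('wrist',['gate_handle','marker','gate_edge'])
im=snap('top','t5.png'); find('top',['gate_handle','marker','gate_edge','vase1'])
im=snap('side','s5.png'); find('side',['gate_handle','marker','gate_edge','vase1'])
```

```text
15.75 [ 0.5593 -0.1704  0.1308] [[0.998, -0.063, 0.008], [-0.063, -0.998, -0.005], [0.009, 0.005, -1.0]] F [ 1.5  5.  -1.1] g 0.156 [ -0.9  22.5 -13.2   0.4 -53.8  87.1]
wrist gate_handle [([0.56, -0.167, 0.144], 0.88)]
wrist marker []
wrist gate_edge []
top gate_handle [([0.556, -0.168, 0.143], 0.88), ([0.7, -0.274, 0.002], 0.69)]
top marker []
top gate_edge []
top vase1 [([0.476, 0.278, 0.001], 0.75), ([0.555, 0.271, 0.003], 0.65), ([0.479, 0.407, 0.0], 0.55)]
side gate_handle [([0.556, -0.174, 0.15], 0.75)]
side marker [([0.67, -0.016, 0.13], 0.57), ([0.517, -0.392, 0.003], 0.56), ([0.571, 0.025, 0.119], 0.48)]
side gate_edge [([0.574, 0.027, 0.118], 0.83)]
side vase1 [([0.755, -0.083, -0.0], 0.57), ([0.482, 0.41, -0.001], 0.53), ([0.473, 0.274, 0.003], 0.49), ([0.568, 0.058, -0.003], 0.38)]
```

View pics/w2.png

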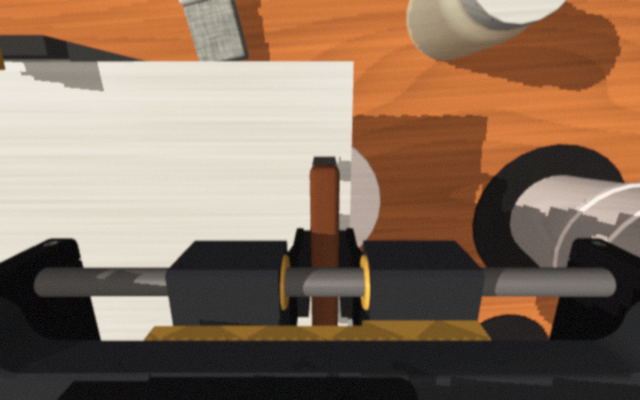

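>>> {"op": "carry_out", "data": {
  "steps": [
    [[0,0.8,0],0],
    [[0,1.6,0],0],
    [[0,2.4,0],0],
    [[0,3.2,0],0],
    [[0,3.2,0],0],
    [[0,3.2,0],0],
    [[0,3.2,0],0]
  ]
}}

```text
time_s: 17.15
tcp_pos: [0.5574, -0.2011, 0.1308]
ee_rot: [[0.998, -0.063, 0.008], [-0.063, -0.998, -0.004], [0.009, 0.003, -1.0]]
wrist_force: [0.3, 4.5, 1.2]
gripper_width: 0.156
```

>>> {"op": "carry_out", "data": {
  "steps": [
    [[0,0,0],0],
    [[0,0,0],0],
    [[0,0,0],0],
    [[0,0,0],0],
    [[0,0,0],0],
    [[0,0,0],0],
    [[0,0,0],0],
    [[0,0,-3],0],
    [[0,0,-7],0],
    [[0,0,-12],0],
    [[0,0,-14],0],
    [[0,0,-14],0]
  ],
  "gripper": 1
}}

```text
time_s: 18.35
tcp_pos: [0.5581, -0.2011, 0.2756]
ee_rot: [[0.998, -0.063, 0.018], [-0.063, -0.998, -0.005], [0.018, 0.004, -1.0]]
wrist_force: [-0.9, -0.1, -0.0]
gripper_width: 0.995
```

```bash
python3 go.py .50 -.02 .28 -3.6
```

```text
18.35 [ 0.5581 -0.2011  0.2756] [[0.998, -0.063, 0.018], [-0.063, -0.998, -0.005], [0.018, 0.004, -1.0]] F [-0.9 -0.1 -0. ] g 0.995 [ -4.1  16.6  -0.1   0.3 -72.3  90.4]
yaw -3.6
shift cm [-6.92, -17.7, -0.64] twist 0.0
```

>>> {"op": "carry_out", "data": {
  "steps": [
    [[-1.5,-4,-0.6],0],
    [[-3,-8,-0.6],0],
    [[-4.5,-12,-0.6],0],
    [[-6,-15.5,-0.6],0],
    [[-6.9,-17.7,-0.6],0],
    [[-6.9,-17.7,-0.6],0],
    [[-6.9,-17.7,-0.6],0],
    [[-6.9,-17.7,-0.6],0]
  ]
}}

```text
time_s: 19.15
tcp_pos: [0.5003, -0.0206, 0.279]
ee_rot: [[0.998, -0.063, 0.016], [-0.063, -0.998, -0.006], [0.017, 0.005, -1.0]]
wrist_force: [1.1, 0.9, -0.5]
gripper_width: 0.999
```

Run:
```python
from h import *
s=st(); print(r.calibration('wrist')['world_from_camera']); im=snap('wrist','w3.png'); find('wrist',['marker','gate_edge','chest'])
```

```text
19.15 [ 0.5003 -0.0206  0.279 ] [[0.998, -0.063, 0.016], [-0.063, -0.998, -0.006], [0.017, 0.005, -1.0]] F [ 1.1  0.9 -0.5] g 0.999 [ 16.6   7.1 -11.9   0.6 -70.2  69.5]
[[-0.06346374  0.96176027  0.26643862  0.57559464]
 [-0.9979754  -0.06227726 -0.01290899 -0.02409612]
 [ 0.00417771 -0.26671844  0.96376544  0.44229905]
 [ 0.          0.          0.          1.        ]]
wrist marker [([0.478, 0.273, -0.0], 0.52), ([0.556, -0.199, 0.149], 0.5), ([0.559, 0.27, -0.001], 0.28)]
wrist gate_edge [([0.572, -0.006, 0.118], 0.66)]
wrist chest [([0.573, 0.064, -0.001], 0.83)]
```

View pics/w3.png

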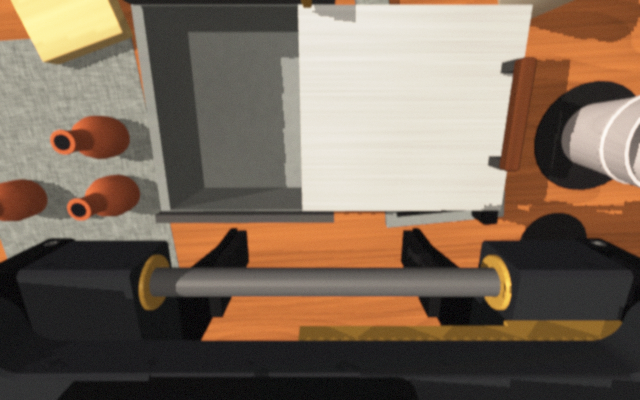

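>>> {"op": "carry_out", "data": {
  "steps": [
    [[3,0,0],0],
    [[6,0,0],0],
    [[9,0,0],0],
    [[9,0,0],0],
    [[9,0,0],0],
    [[9,0,0],0],
    [[9,0,0],0]
  ]
}}

```text
time_s: 20.05
tcp_pos: [0.5895, -0.0267, 0.2813]
ee_rot: [[0.998, -0.064, 0.017], [-0.064, -0.998, -0.005], [0.018, 0.004, -1.0]]
wrist_force: [0.1, 0.2, 0.0]
gripper_width: 0.999
```

Run:
```python
from h import *
s=st(); cal=r.calibration('wrist'); im=snap('wrist','w4.png'); find('wrist',['marker','gate_edge','chest'])
np.save('cal4.npy',cal,allow_pickle=True)
v=cv2.resize(im[0:180,200:420],None,fx=3.6,fy=3.3,interpolation=2);cv2.imwrite('pics/w4c.png',v[:,:,::-1])
```

```text
20.05 [ 0.5895 -0.0267  0.2813] [[0.998, -0.064, 0.017], [-0.064, -0.998, -0.005], [0.018, 0.004, -1.0]] F [0.1 0.2 0. ] g 0.999 [ 13.4  16.1  -0.    0.6 -73.   72.8]
wrist marker [([0.672, -0.016, 0.129], 0.65)]
wrist gate_edge [([0.566, -0.006, 0.12], 0.94)]
wrist chest [([0.575, 0.062, 0.002], 0.89)]
```

View pics/w4c.png

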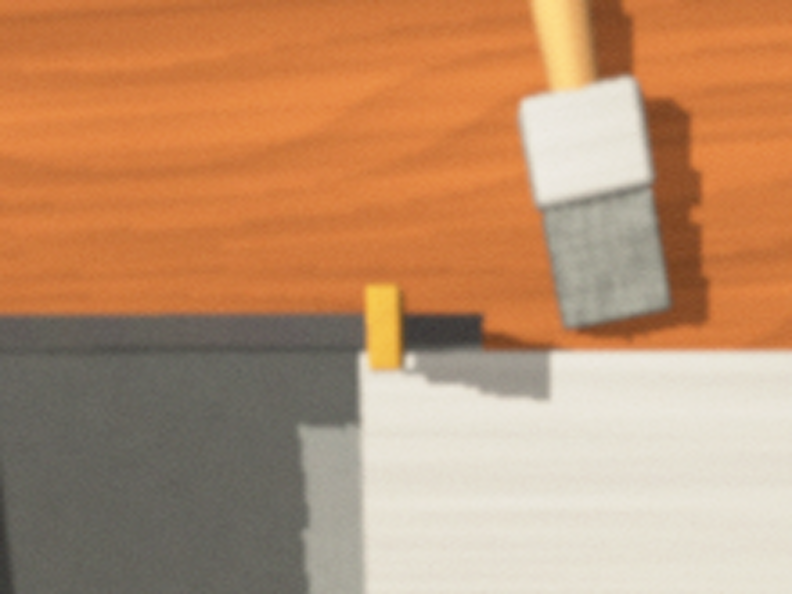

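```bash
python3 - <<'E'
from h import *
cal=np.load('cal4.npy',allow_pickle=True).item()
ey=np.array([.063,.998])
for nm,px,z in[('markL',(200+366/3.6,90),.157),('markR',(200+403/3.6,90),.157),('edge',(200+360.5/3.6,110),.12),('edge2',(200+363/3.6,179),.12)]:
    p=toplane('wrist',px,z,cal)[0]; print(nm,p.round(4),'cy',round(float(p[:2]@ey),4))
E
python3 go.py .558 -.201 .25 -3.6 .558 -.201 .1305 -3.6
```

```text
markL [ 0.6815 -0.0125  0.157 ] cy 0.0304
markR [ 0.6809 -0.0215  0.157 ] cy 0.0215
edge [ 0.6648 -0.0071  0.12  ] cy 0.0348
edge2 [ 0.5945 -0.0019  0.12  ] cy 0.0356
20.25 [ 0.5898 -0.0265  0.2813] [[0.998, -0.064, 0.018], [-0.064, -0.998, -0.005], [0.018, 0.004, -1.0]] F [-0.5 -0.2  0.8] g 1.002 [ 13.4  16.1   0.    0.6 -73.   72.8]
yaw -3.7
shift cm [-2.12, 17.61, 3.17] twist -0.1
shift cm [-2.33, 17.55, 15.12] twist -0.1
```

>>> {"op": "carry_out", "data": {
  "steps": [
    [[-0.5,4,0.5],0],
    [[-1,8,1],0],
    [[-1.5,12,2],0],
    [[-2,16,3],0],
    [[-2.2,17.6,6],0],
    [[-2.2,17.6,9],0],
    [[-2.3,17.6,12],0],
    [[-2.3,17.6,14.5],0],
    [[-2.3,17.6,15.1],0],
    [[-2.3,17.6,15.1],0],
    [[-2.3,17.6,15.1],0]
  ]
}}

```text
time_s: 21.35
tcp_pos: [0.5594, -0.2016, 0.1323]
ee_rot: [[0.998, -0.063, 0.02], [-0.063, -0.998, -0.006], [0.021, 0.005, -1.0]]
wrist_force: [0.1, -0.5, -0.0]
gripper_width: 0.997
```

>>> {"op": "carry_out", "data": {
  "steps": [
    [[0,0,0],0],
    [[0,0,0],0],
    [[0,0,0],0],
    [[0,0,0],0],
    [[0,0,0],0],
    [[0,0,0],0],
    [[0,0,0],0],
    [[0,0,0],0],
    [[0,0,0],0]
  ],
  "gripper": -1
}}

```text
time_s: 22.25
tcp_pos: [0.5594, -0.2016, 0.1322]
ee_rot: [[0.998, -0.063, 0.02], [-0.063, -0.998, -0.006], [0.021, 0.005, -1.0]]
wrist_force: [0.6, -0.1, -0.4]
gripper_width: 0.263
```

>>> {"op": "carry_out", "data": {
  "steps": [
    [[0,0,0],0],
    [[0,0,0],0],
    [[0,0,0],0],
    [[0,0,0],0]
  ]
}}

```text
time_s: 22.65
tcp_pos: [0.5594, -0.2014, 0.1321]
ee_rot: [[0.998, -0.063, 0.02], [-0.063, -0.998, -0.006], [0.021, 0.005, -1.0]]
wrist_force: [0.8, 1.5, 0.8]
gripper_width: 0.157
```

>>> {"op": "carry_out", "data": {
  "steps": [
    [[0,0.3,0],0],
    [[0,0.6,0],0],
    [[0,0.85,0],0],
    [[0,1,0],0],
    [[0,1,0],0],
    [[0,1,0],0],
    [[0,1,0],0]
  ]
}}

```text
time_s: 23.35
tcp_pos: [0.5589, -0.2096, 0.1322]
ee_rot: [[0.998, -0.063, 0.02], [-0.063, -0.998, -0.003], [0.021, 0.002, -1.0]]
wrist_force: [-0.4, 7.5, 2.0]
gripper_width: 0.163
```

>>> {"op": "carry_out", "data": {
  "steps": [
    [[0,0,0],0],
    [[0,0,0],0],
    [[0,0,0],0],
    [[0,0,0],0],
    [[0,0,0],0],
    [[0,0,0],0],
    [[0,0,-3],0],
    [[0,0,-7],0],
    [[0.5,-2,-11],0],
    [[1,-6,-14.5],0],
    [[1.5,-10,-15],0],
    [[2,-14,-15],0],
    [[2.2,-17.5,-15],0],
    [[2.2,-18.5,-15],0],
    [[2.2,-18.5,-15],0],
    [[2.2,-18.5,-15],0],
    [[2.2,-18.5,-15],0]
  ],
  "gripper": 1
}}

```text
time_s: 25.05
tcp_pos: [0.5892, -0.0271, 0.2821]
ee_rot: [[0.998, -0.065, 0.02], [-0.065, -0.998, -0.004], [0.02, 0.002, -1.0]]
wrist_force: [-0.1, 0.2, -0.5]
gripper_width: 1.001
```

Run:
```python
from h import *
s=st(); cal=r.calibration('wrist'); im=snap('wrist','w5.png'); find('wrist',['marker','gate_edge','chest','vase1'])
np.save('cal5.npy',cal,allow_pickle=True)
v=cv2.resize(im[0:180,200:420],None,fx=3.6,fy=3.3,interpolation=2);cv2.imwrite('pics/w5c.png',v[:,:,::-1])
# orange mask for marker, edge by row gradient
hsv=cv2.cvtColor(im,cv2.COLOR_RGB2HSV)
for row in (85,90,95,100,105,110,115,125,140,170): print(row,[tuple(int(c) for c in hsv[row,x]) for x in range(296,316)] if row in(90,) else im[row,292:318].astype(int).sum(1).tolist())
```

```text
25.05 [ 0.5892 -0.0271  0.2821] [[0.998, -0.065, 0.02], [-0.065, -0.998, -0.004], [0.02, 0.002, -1.0]] F [-0.1  0.2 -0.5] g 1.001 [ 13.3  16.   -0.    0.5 -72.9  72.8]
wrist marker [([0.676, -0.017, 0.128], 0.77)]
wrist gate_edge [([0.569, -0.012, 0.119], 0.77)]
wrist chest [([0.573, 0.063, 0.002], 0.93)]
wrist vase1 [([0.558, 0.27, -0.003], 0.84), ([0.481, 0.412, 0.0], 0.84), ([0.478, 0.276, 0.001], 0.52)]
85 [382, 379, 387, 379, 388, 397, 387, 384, 389, 396, 412, 400, 394, 396, 381, 396, 394, 391, 379, 375, 386, 383, 388, 379, 393, 382]
90 [(12, 176, 204), (12, 180, 205), (13, 180, 207), (12, 179, 207), (12, 177, 209), (17, 179, 228), (21, 170, 245), (22, 172, 246), (22, 171, 246), (22, 170, 245), (21, 174, 243), (21, 172, 244), (21, 175, 243), (20, 183, 235), (18, 186, 195), (15, 183, 155), (13, 184, 175), (12, 177, 199), (12, 180, 205), (13, 184, 202)]
95 [322, 310, 319, 322, 323, 318, 322, 324, 339, 420, 512, 520, 518, 512, 509, 510, 503, 482, 379, 268, 248, 253, 262, 268, 273, 269]
100 [298, 289, 296, 294, 290, 295, 288, 295, 309, 407, 507, 518, 520, 517, 515, 519, 511, 482, 381, 265, 203, 187, 175, 173, 185, 171]
105 [251, 253, 250, 266, 254, 252, 253, 257, 259, 351, 463, 504, 515, 517, 510, 507, 502, 471, 384, 272, 239, 242, 247, 240, 244, 239]
110 [295, 308, 300, 302, 300, 307, 304, 295, 319, 369, 445, 489, 500, 496, 494, 496, 494, 471, 416, 403, 505, 617, 614, 534, 470, 462]
115 [307, 305, 306, 302, 300, 299, 301, 302, 299, 301, 306, 299, 299, 311, 318, 384, 522, 636, 673, 672, 672, 666, 669, 668, 667, 624]
125 [294, 303, 299, 293, 302, 307, 299, 304, 310, 300, 302, 302, 295, 299, 312, 387, 527, 642, 673, 672, 678, 676, 676, 677, 678, 683]
140 [487, 480, 474, 490, 478, 494, 485, 483, 493, 483, 488, 499, 491, 495, 482, 508, 563, 633, 664, 662, 663, 660, 670, 665, 668, 667]
170 [481, 484, 489, 499, 490, 492, 493, 486, 489, 482, 484, 493, 500, 496, 491, 506, 539, 604, 640, 663, 663, 666, 664, 665, 663, 661]
```

View pics/w5c.png

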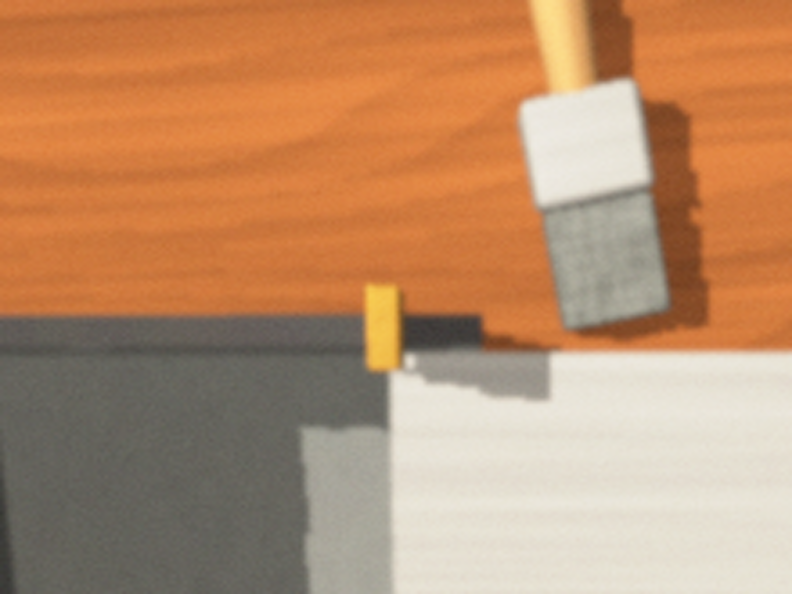

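```bash
python3 - <<'E'
from h import *
cal=np.load('cal5.npy',allow_pickle=True).item(); print(np.round(cal['camera_matrix'],1).tolist(),np.round(cal['world_from_camera'],4).tolist())
ey=np.array([.063,.998])
for nm,px,z in[('markL',(301.3,90),.157),('markR',(310.3,90),.157),('edge',(308.2,112),.12),('edge2',(308.2,170),.12)]:
    p=toplane('wrist',px,z,cal)[0]; print(nm,p.round(4),'cy',round(float(p[:2]@ey),4))
E
python3 go.py .478 .276 .20 0 .558 .272 .2 0 .481 .409 .2 0
```

```text
[[313.6, 0.0, 324.5], [0.0, 313.6, 195.1], [0.0, 0.0, 1.0]] [[-0.0646, 0.9627, 0.2627, 0.6639], [-0.9979, -0.0628, -0.0152, -0.0309], [0.0019, -0.2632, 0.9648, 0.4458], [0.0, 0.0, 0.0, 1.0]]
markL [ 0.6817 -0.0123  0.157 ] cy 0.0307
markR [ 0.6812 -0.0202  0.157 ] cy 0.0228
edge [ 0.6626 -0.0151  0.12  ] cy 0.0267
edge2 [ 0.6037 -0.0105  0.12  ] cy 0.0276
25.3 [ 0.5893 -0.0266  0.2822] [[0.998, -0.064, 0.02], [-0.064, -0.998, -0.004], [0.021, 0.002, -1.0]] F [ 0.6  0.3 -0.5] g 0.999 [ 13.4  16.   -0.    0.5 -72.9  72.8]
yaw -3.7
shift cm [-13.22, -29.5, 7.88] twist -3.7
shift cm [-5.21, -29.61, 8.05] twist -3.7
shift cm [-13.77, -42.79, 7.84] twist -3.7
```

>>> {"op": "carry_out", "data": {
  "steps": [
    [[-0.5,-4,0],0],
    [[-1.2,-8,0],0],
    [[-2,-12,1],0],
    [[-2.8,-16,3],0],
    [[-3.6,-20,5],0],
    [[-4.3,-24,7],0],
    [[-5,-28,8],0],
    [[-5.3,-29.6,8],0],
    [[-5.3,-29.6,8],0],
    [[-5.3,-29.6,8],0],
    [[-5.3,-29.6,8],0],
    [[-5.3,-29.6,8],0]
  ],
  "gripper": 0.1
}}

```text
time_s: 26.5
tcp_pos: [0.5575, 0.2707, 0.2012]
ee_rot: [[0.998, -0.066, 0.021], [-0.066, -0.998, -0.003], [0.021, 0.002, -1.0]]
wrist_force: [-0.6, -0.4, 0.1]
gripper_width: 0.547
```

```bash
cat > vase.py <<'E'
from h import *
s=st(); cal=r.calibration('wrist'); im=snap('wrist','wv_%05d.png'%int(s['time_s']*100)); find('wrist',['vase1']); find('wrist',['chest'],1)
snap('top','x.png'); find('top',['vase1'],6); snap('side','x.png'); find('side',['vase1'],6)
E
python3 vase.py; python3 go.py .558 .272 .055 -3.6
```

```text
26.5 [0.5575 0.2707 0.2012] [[0.998, -0.066, 0.021], [-0.066, -0.998, -0.003], [0.021, 0.002, -1.0]] F [-0.6 -0.4  0.1] g 0.547 [ 41.3  21.9  -3.4   1.  -64.   44.5]
wrist vase1 [([0.556, 0.272, -0.002], 0.73), ([0.476, 0.272, 0.001], 0.72), ([0.481, 0.41, -0.001], 0.62), ([0.572, 0.064, 0.004], 0.57)]
wrist chest [([0.575, 0.066, 0.003], 0.86)]
top vase1 [([0.476, 0.275, -0.001], 0.72), ([0.479, 0.41, -0.0], 0.62), ([0.555, 0.274, 0.004], 0.47)]
side vase1 [([0.481, 0.411, -0.0], 0.68), ([0.556, 0.274, -0.002], 0.67), ([0.476, 0.273, -0.0], 0.67)]
26.85 [0.5572 0.2717 0.2006] [[0.998, -0.064, 0.021], [-0.064, -0.998, -0.003], [0.021, 0.002, -1.0]] F [ 0.6 -0.1  0.7] g 0.55 [ 41.4  21.9  -3.4   1.  -64.   44.4]
yaw -3.7
shift cm [-0.22, -0.06, 14.56] twist -0.1
```

>>> {"op": "carry_out", "data": {
  "steps": [
    [[0,-0.1,3],0],
    [[-0.1,-0.1,6],0],
    [[-0.2,-0.1,9],0],
    [[-0.3,-0.1,12],0],
    [[-0.35,-0.1,14],0],
    [[-0.35,-0.1,14.5],0],
    [[-0.35,-0.1,14.5],0],
    [[-0.35,-0.1,14.5],0]
  ]
}}

```text
time_s: 27.65
tcp_pos: [0.5576, 0.2731, 0.0568]
ee_rot: [[0.998, -0.064, 0.023], [-0.064, -0.998, -0.002], [0.023, 0.001, -1.0]]
wrist_force: [0.4, 0.2, -0.1]
gripper_width: 0.551
```

>>> {"op": "carry_out", "data": {
  "steps": [
    [[0,0,0],0],
    [[0,0,0],0],
    [[0,0,0],0],
    [[0,0,0],0],
    [[0,0,0],0],
    [[0,0,0],0],
    [[0,0,0],0],
    [[0,0,0],0]
  ],
  "gripper": -1
}}

```text
time_s: 28.45
tcp_pos: [0.5578, 0.273, 0.0573]
ee_rot: [[0.998, -0.064, 0.023], [-0.064, -0.998, -0.002], [0.023, 0.001, -1.0]]
wrist_force: [-0.7, -2.3, 3.7]
gripper_width: 0.291
```

>>> {"op": "carry_out", "data": {
  "steps": [
    [[0,0,-1],0],
    [[0,0,-4],0],
    [[0,0,-8],0],
    [[0,0,-12],0],
    [[0,0,-15.5],0],
    [[0,0,-15.5],0],
    [[0,0,-15.5],0],
    [[0,0,-15.5],0]
  ]
}}

```text
time_s: 29.25
tcp_pos: [0.5531, 0.2729, 0.2104]
ee_rot: [[0.998, -0.064, 0.02], [-0.064, -0.998, -0.004], [0.02, 0.002, -1.0]]
wrist_force: [0.4, 0.4, -2.3]
gripper_width: 0.295
```

Run:
```python
from h import *
s=st()
for c in('side','top'):
    snap(c,c+'6.png'); find(c,['vase1','chest'],5)
from math import *
a=radians(-3.6); o=np.array([.573,.063])
for n,c in dict(A=(.045,.03),B=(-.008,-.022),C=(-.062,.03)).items(): print(n,(o+np.array([[cos(a),-sin(a)],[sin(a),cos(a)]])@np.array(c)).round(4))
```

```text
29.25 [0.5531 0.2729 0.2104] [[0.998, -0.064, 0.02], [-0.064, -0.998, -0.004], [0.02, 0.002, -1.0]] F [ 0.4  0.4 -2.3] g 0.295 [ 41.7  21.2  -2.9   1.  -65.1  44.2]
side vase1 [([0.556, 0.274, 0.155], 0.62), ([0.482, 0.41, -0.0], 0.62), ([0.476, 0.277, 0.003], 0.51), ([0.513, -0.393, 0.001], 0.26)]
side chest [([0.697, -0.282, -0.002], 0.74), ([0.571, 0.059, -0.003], 0.62)]
top vase1 [([0.48, 0.409, -0.001], 0.65), ([0.554, 0.271, 0.16], 0.51)]
top chest [([0.555, -0.211, 0.143], 0.69), ([0.572, 0.059, -0.004], 0.68)]
A [0.6198 0.0901]
B [0.5636 0.0415]
C [0.513  0.0968]
```

```bash
python3 go.py .6185 .09 .21 -3.6 .6185 .09 .0675 -3.6
```

```text
29.55 [0.554  0.2732 0.2112] [[0.998, -0.064, 0.022], [-0.064, -0.998, -0.003], [0.022, 0.002, -1.0]] F [-0.9  0.1 -1.2] g 0.291 [ 41.7  21.2  -2.8   1.1 -65.1  44.2]
yaw -3.7
shift cm [7.6, 17.87, 0.32] twist -0.1
shift cm [7.29, 17.84, 14.57] twist -0.1
```

>>> {"op": "carry_out", "data": {
  "steps": [
    [[0.5,1.2,0],0],
    [[1.7,4,0.1],0],
    [[3,7,0.1],0],
    [[4.3,10,0.2],0],
    [[5.5,13,0.2],0],
    [[6.8,16,0.3],0],
    [[7.4,17.5,0.3],0],
    [[7.6,17.9,0.3],0],
    [[7.6,17.9,0.3],0],
    [[7.6,17.9,0.3],0],
    [[7.5,17.9,3],0],
    [[7.4,17.9,6],0],
    [[7.35,17.9,9],0],
    [[7.3,17.9,11.5],0],
    [[7.3,17.9,13.3],0],
    [[7.3,17.9,14],0],
    [[7.3,17.9,14.2],0],
    [[7.3,17.9,14.2],0],
    [[7.3,17.9,14.2],0]
  ]
}}

```text
time_s: 31.45
tcp_pos: [0.6193, 0.09, 0.0726]
ee_rot: [[0.998, -0.063, 0.024], [-0.063, -0.998, -0.002], [0.024, 0.001, -1.0]]
wrist_force: [-0.3, -0.1, -1.1]
gripper_width: 0.292
```

>>> {"op": "carry_out", "data": {
  "steps": [
    [[0,0,0.2],0],
    [[0,0,0.4],0],
    [[0,0,0.5],0],
    [[0,0,0.6],0],
    [[0,0,0.6],0],
    [[0,0,0.6],0]
  ]
}}

```text
time_s: 32.05
tcp_pos: [0.6198, 0.0899, 0.0673]
ee_rot: [[0.998, -0.063, 0.025], [-0.063, -0.998, -0.003], [0.025, 0.001, -1.0]]
wrist_force: [-1.7, -1.0, 3.0]
gripper_width: 0.291
```

>>> {"op": "carry_out", "data": {
  "steps": [
    [[0,0,0],0],
    [[0,0,0],0],
    [[0,0,0],0],
    [[0,0,0],0],
    [[0,0,-1.5],0],
    [[0,0,-4],0],
    [[0,0,-8],0],
    [[0,0,-12],0],
    [[0,0,-14],0],
    [[0,0,-14],0],
    [[0,0,-14],0],
    [[0,0,-14],0]
  ],
  "gripper": 0.1
}}

```text
time_s: 33.25
tcp_pos: [0.6153, 0.09, 0.2053]
ee_rot: [[0.998, -0.063, 0.022], [-0.063, -0.998, -0.003], [0.022, 0.002, -1.0]]
wrist_force: [0.2, -0.0, 0.0]
gripper_width: 0.552
```

```bash
python3 vase.py; python3 go.py .477 .275 .2 -3.6
```

```text
33.25 [0.6153 0.09   0.2053] [[0.998, -0.063, 0.022], [-0.063, -0.998, -0.003], [0.022, 0.002, -1.0]] F [ 0.2 -0.   0. ] g 0.552 [ 23.6  21.8  -2.7   0.7 -64.4  62.5]
wrist vase1 [([0.62, 0.091, 0.01], 0.71), ([0.48, 0.408, -0.0], 0.57)]
wrist chest [([0.574, 0.063, -0.001], 0.71)]
top vase1 [([0.477, 0.406, -0.0], 0.74), ([0.616, 0.09, 0.013], 0.5), ([0.571, -0.006, 0.118], 0.39), ([0.479, 0.279, -0.0], 0.38)]
side vase1 [([0.478, 0.276, 0.001], 0.68), ([0.48, 0.412, -0.004], 0.64), ([0.619, 0.092, 0.009], 0.56), ([0.425, -0.188, -0.004], 0.21)]
33.6 [0.6162 0.0902 0.2067] [[0.998, -0.063, 0.024], [-0.063, -0.998, -0.003], [0.024, 0.001, -1.0]] F [ 0.1  1.  -0.5] g 0.551 [ 23.6  21.8  -2.6   0.8 -64.4  62.5]
yaw -3.6
shift cm [-15.07, -17.57, 0.28] twist -0.0
```

```bash
cd pics; ls -t wv*|head -1; cp $(ls -t wv*|head -1) v1.png
```

```text
wv_03325.png
```

View pics/v1.png

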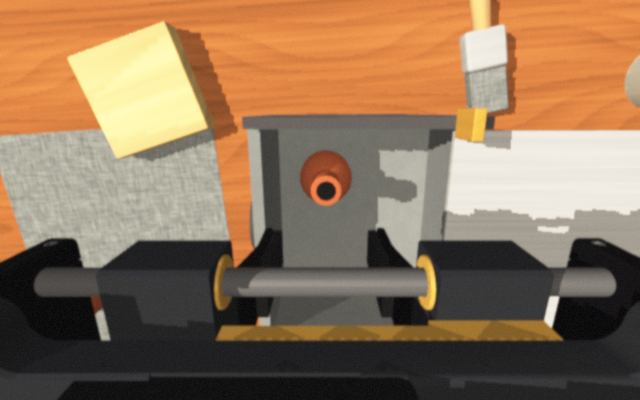

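>>> {"op": "carry_out", "data": {
  "steps": [
    [[-1,-1.2,0],0],
    [[-4,-4.7,0],0],
    [[-7,-8.2,0],0],
    [[-10,-11.7,0],0],
    [[-13,-15.2,0.2],0],
    [[-14.6,-17.2,0.3],0],
    [[-15,-17.6,0.3],0],
    [[-15,-17.6,0.3],0],
    [[-15,-17.6,0.3],0],
    [[-15,-17.6,0.3],0]
  ],
  "gripper": 0.1
}}

```text
time_s: 34.6
tcp_pos: [0.4783, 0.2744, 0.1998]
ee_rot: [[0.998, -0.065, 0.024], [-0.065, -0.998, -0.003], [0.024, 0.002, -1.0]]
wrist_force: [0.6, -0.2, -0.7]
gripper_width: 0.548
```

```bash
python3 vase.py; python3 go.py .478 .276 .056 -3.6
```

```text
34.6 [0.4783 0.2744 0.1998] [[0.998, -0.065, 0.024], [-0.065, -0.998, -0.003], [0.024, 0.002, -1.0]] F [ 0.6 -0.2 -0.7] g 0.548 [ 47.3  15.4 -13.3   1.3 -60.5  38.3]
wrist vase1 [([0.482, 0.41, -0.001], 0.81)]
wrist chest [([0.572, 0.062, -0.0], 0.55)]
top vase1 [([0.62, 0.09, 0.013], 0.68), ([0.477, 0.408, -0.003], 0.49), ([0.478, 0.277, -0.001], 0.38)]
side vase1 [([0.481, 0.41, -0.001], 0.77), ([0.476, 0.276, -0.001], 0.63), ([0.619, 0.093, 0.01], 0.6), ([0.514, -0.392, 0.175], 0.2)]
34.95 [0.478  0.2749 0.1997] [[0.998, -0.064, 0.024], [-0.064, -0.998, -0.003], [0.024, 0.001, -1.0]] F [ 0.6 -0.1  1.2] g 0.549 [ 47.4  15.4 -13.3   1.3 -60.5  38.3]
yaw -3.7
shift cm [-0.35, -0.13, 14.37] twist -0.1
```

>>> {"op": "carry_out", "data": {
  "steps": [
    [[0,-0.1,3],0],
    [[-0.1,-0.1,6],0],
    [[-0.2,-0.1,9],0],
    [[-0.3,-0.1,12],0],
    [[-0.4,-0.1,14],0],
    [[-0.4,-0.1,14.4],0],
    [[-0.4,-0.1,14.4],0],
    [[-0.4,-0.1,14.4],0]
  ]
}}

```text
time_s: 35.75
tcp_pos: [0.4784, 0.2765, 0.0569]
ee_rot: [[0.998, -0.064, 0.026], [-0.064, -0.998, -0.001], [0.026, -0.0, -1.0]]
wrist_force: [-0.5, 0.5, -0.8]
gripper_width: 0.553
```

>>> {"op": "carry_out", "data": {
  "steps": [
    [[0,0,0],0],
    [[0,0,0],0],
    [[0,0,0],0],
    [[0,0,0],0],
    [[0,0,0],0],
    [[0,0,0],0],
    [[0,0,0],0],
    [[0,0,0],0]
  ],
  "gripper": -1
}}

```text
time_s: 36.55
tcp_pos: [0.4785, 0.2764, 0.0572]
ee_rot: [[0.998, -0.063, 0.026], [-0.063, -0.998, -0.002], [0.026, -0.0, -1.0]]
wrist_force: [0.1, -1.6, 3.8]
gripper_width: 0.292
```

>>> {"op": "carry_out", "data": {
  "steps": [
    [[0,0,-1],0],
    [[0,0,-4],0],
    [[0,0,-8],0],
    [[0,0,-12],0],
    [[0,0,-15.5],0],
    [[0,0,-15.5],0],
    [[0,0,-15.5],0],
    [[0,0,-15.5],0]
  ]
}}

```text
time_s: 37.35
tcp_pos: [0.4734, 0.276, 0.2106]
ee_rot: [[0.998, -0.064, 0.023], [-0.064, -0.998, -0.003], [0.024, 0.002, -1.0]]
wrist_force: [0.2, 0.9, -1.4]
gripper_width: 0.291
```

```bash
python3 go.py .563 .0415 .21 -3.6 .563 .0415 .067 -3.6
```

```text
37.35 [0.4734 0.276  0.2106] [[0.998, -0.064, 0.023], [-0.064, -0.998, -0.003], [0.024, 0.002, -1.0]] F [ 0.2  0.9 -1.4] g 0.291 [ 47.8  14.5 -12.8   1.3 -61.9  37.9]
yaw -3.7
shift cm [10.43, 22.83, 0.34] twist -0.1
shift cm [10.09, 22.81, 14.64] twist -0.1
```

>>> {"op": "carry_out", "data": {
  "steps": [
    [[0.6,1.3,0],0],
    [[2,4.3,0.1],0],
    [[3.6,7.8,0.1],0],
    [[5.2,11.3,0.2],0],
    [[6.8,14.8,0.2],0],
    [[8.4,18.3,0.3],0],
    [[9.8,21.5,0.3],0],
    [[10.4,22.8,0.3],0],
    [[10.4,22.8,0.3],0],
    [[10.4,22.8,0.3],0],
    [[10.4,22.8,3],0],
    [[10.3,22.8,6],0],
    [[10.2,22.8,9],0],
    [[10.1,22.8,11.5],0],
    [[10.1,22.8,13.3],0],
    [[10.1,22.8,14.2],0],
    [[10.1,22.8,14.4],0],
    [[10.1,22.8,14.6],0],
    [[10.1,22.8,14.6],0],
    [[10.1,22.8,14.6],0]
  ]
}}

```text
time_s: 39.35
tcp_pos: [0.5636, 0.0419, 0.0684]
ee_rot: [[0.998, -0.064, 0.025], [-0.064, -0.998, -0.003], [0.025, 0.001, -1.0]]
wrist_force: [-0.9, 0.3, -1.8]
gripper_width: 0.289
```

Lower the last 1.5 mm, release, rise.

>>> {"op": "carry_out", "data": {
  "steps": [
    [[0,0,0.1],0],
    [[0,0,0.2],0],
    [[0,0,0.2],0],
    [[0,0,0.2],0]
  ]
}}

```text
time_s: 39.75
tcp_pos: [0.5644, 0.0418, 0.0672]
ee_rot: [[0.998, -0.063, 0.027], [-0.063, -0.998, -0.002], [0.027, 0.001, -1.0]]
wrist_force: [-0.7, -0.9, 2.7]
gripper_width: 0.294
```

>>> {"op": "carry_out", "data": {
  "steps": [
    [[0,0,0],0],
    [[0,0,0],0],
    [[0,0,0],0],
    [[0,0,0],0],
    [[0,0,-1.5],0],
    [[0,0,-4],0],
    [[0,0,-8],0],
    [[0,0,-12],0],
    [[0,0,-14],0],
    [[0,0,-14],0],
    [[0,0,-14],0],
    [[0,0,-14],0]
  ],
  "gripper": 0.1
}}

```text
time_s: 40.95
tcp_pos: [0.5596, 0.042, 0.2055]
ee_rot: [[0.998, -0.064, 0.024], [-0.064, -0.998, -0.003], [0.024, 0.002, -1.0]]
wrist_force: [0.5, -0.4, -0.3]
gripper_width: 0.551
```

```bash
python3 vase.py; python3 go.py .48 .409 .2 -3.6
```

```text
40.95 [0.5596 0.042  0.2055] [[0.998, -0.064, 0.024], [-0.064, -0.998, -0.003], [0.024, 0.002, -1.0]] F [ 0.5 -0.4 -0.3] g 0.551 [ 21.2  15.9 -11.4   0.8 -61.4  64.8]
wrist vase1 [([0.479, 0.411, -0.002], 0.98), ([0.618, 0.087, 0.012], 0.89), ([0.564, 0.04, 0.011], 0.87)]
wrist chest [([0.576, 0.062, 0.002], 0.85)]
top vase1 [([0.561, 0.041, 0.008], 0.66), ([0.48, 0.41, -0.003], 0.62)]
side vase1 [([0.484, 0.41, 0.001], 0.77), ([0.621, 0.092, 0.009], 0.72), ([0.561, 0.041, 0.011], 0.41)]
41.3 [0.5605 0.0421 0.2067] [[0.998, -0.063, 0.026], [-0.063, -0.998, -0.003], [0.026, 0.001, -1.0]] F [-0.  -0.4 -0.1] g 0.548 [ 21.2  15.9 -11.3   0.8 -61.5  64.8]
yaw -3.6
shift cm [-10.37, -36.1, 0.35] twist -0.0
```

>>> {"op": "carry_out", "data": {
  "steps": [
    [[-0.6,-2,0],0],
    [[-1.6,-5.5,0],0],
    [[-2.8,-9.5,0],0],
    [[-4,-13.5,0],0],
    [[-5,-17.5,0],0],
    [[-6.2,-21.5,0],0],
    [[-7.3,-25.5,0],0],
    [[-8.4,-29.5,0],0],
    [[-9.6,-33.5,0.2],0],
    [[-10.3,-36,0.3],0],
    [[-10.3,-36.2,0.3],0],
    [[-10.3,-36.2,0.3],0],
    [[-10.3,-36.2,0.3],0],
    [[-10.3,-36.2,0.3],0]
  ],
  "gripper": 0.1
}}

```text
time_s: 42.7
tcp_pos: [0.4811, 0.4088, 0.2008]
ee_rot: [[0.998, -0.065, 0.026], [-0.065, -0.998, -0.003], [0.026, 0.001, -1.0]]
wrist_force: [0.5, -0.5, 0.1]
gripper_width: 0.549
```

```bash
python3 vase.py; python3 go.py .481 .4105 .056 -3.6
```

```text
42.7 [0.4811 0.4088 0.2008] [[0.998, -0.065, 0.026], [-0.065, -0.998, -0.003], [0.026, 0.001, -1.0]] F [ 0.5 -0.5  0.1] g 0.549 [ 55.7  23.   -1.8   1.5 -64.5  30. ]
wrist vase1 []
wrist chest [([0.573, 0.062, -0.0], 0.83)]
top vase1 [([0.563, 0.045, 0.009], 0.7), ([0.618, 0.092, 0.013], 0.61), ([0.478, 0.408, -0.003], 0.55)]
side vase1 [([0.483, 0.412, -0.001], 0.74), ([0.564, 0.044, 0.01], 0.47), ([0.621, 0.092, 0.009], 0.46)]
43.05 [0.4809 0.4097 0.2007] [[0.998, -0.064, 0.026], [-0.064, -0.998, -0.003], [0.026, 0.001, -1.0]] F [-1.   0.7  0.5] g 0.552 [ 55.7  23.   -1.8   1.5 -64.5  30. ]
yaw -3.7
shift cm [-0.37, -0.1, 14.46] twist -0.1
```

>>> {"op": "carry_out", "data": {
  "steps": [
    [[0,0,3],0],
    [[-0.1,0,6],0],
    [[-0.2,0,9],0],
    [[-0.3,0,12],0],
    [[-0.4,0,14],0],
    [[-0.4,0,14.4],0],
    [[-0.4,0,14.4],0],
    [[-0.4,0,14.4],0]
  ]
}}

```text
time_s: 43.85
tcp_pos: [0.4814, 0.4104, 0.0581]
ee_rot: [[0.998, -0.063, 0.028], [-0.063, -0.998, -0.001], [0.028, -0.001, -1.0]]
wrist_force: [-0.1, 0.5, 0.4]
gripper_width: 0.553
```

>>> {"op": "carry_out", "data": {
  "steps": [
    [[0,0,0],0],
    [[0,0,0],0],
    [[0,0,0],0],
    [[0,0,0],0],
    [[0,0,0],0],
    [[0,0,0],0],
    [[0,0,0],0],
    [[0,0,0],0]
  ],
  "gripper": -1
}}

```text
time_s: 44.65
tcp_pos: [0.4816, 0.4104, 0.0586]
ee_rot: [[0.998, -0.063, 0.028], [-0.063, -0.998, -0.001], [0.028, -0.001, -1.0]]
wrist_force: [-0.2, -0.6, 3.8]
gripper_width: 0.288
```

>>> {"op": "carry_out", "data": {
  "steps": [
    [[0,0,-1],0],
    [[0,0,-4],0],
    [[0,0,-8],0],
    [[0,0,-12],0],
    [[0,0,-15.5],0],
    [[0,0,-15.5],0],
    [[0,0,-15.5],0],
    [[0,0,-15.5],0]
  ]
}}

```text
time_s: 45.45
tcp_pos: [0.4763, 0.4097, 0.2115]
ee_rot: [[0.998, -0.064, 0.026], [-0.064, -0.998, -0.003], [0.026, 0.001, -1.0]]
wrist_force: [-0.1, -0.3, -1.3]
gripper_width: 0.292
```

```bash
python3 go.py .513 .096 .21 -3.6 .513 .096 .067 -3.6
```

```text
45.45 [0.4763 0.4097 0.2115] [[0.998, -0.064, 0.026], [-0.064, -0.998, -0.003], [0.026, 0.001, -1.0]] F [-0.1 -0.3 -1.3] g 0.292 [ 56.1  22.3  -1.4   1.4 -65.7  29.7]
yaw -3.6
shift cm [5.66, 31.08, 0.34] twist -0.0
shift cm [5.29, 31.06, 14.64] twist -0.0
```

>>> {"op": "carry_out", "data": {
  "steps": [
    [[0.3,1.5,0],0],
    [[0.8,4.5,0.1],0],
    [[1.5,8.5,0.1],0],
    [[2.3,12.5,0.2],0],
    [[3,16.5,0.2],0],
    [[3.7,20.5,0.3],0],
    [[4.4,24.5,0.3],0],
    [[5.1,28.5,0.3],0],
    [[5.6,30.8,0.3],0],
    [[5.6,31.1,0.3],0],
    [[5.6,31.1,0.3],0],
    [[5.6,31.1,3],0],
    [[5.5,31.1,6],0],
    [[5.4,31.1,9],0],
    [[5.3,31.1,11.5],0],
    [[5.3,31.1,13.2],0],
    [[5.3,31.1,14],0],
    [[5.3,31.1,14.3],0],
    [[5.3,31.1,14.5],0],
    [[5.3,31.1,14.5],0]
  ]
}}

```text
time_s: 47.45
tcp_pos: [0.5136, 0.096, 0.0691]
ee_rot: [[0.998, -0.063, 0.027], [-0.063, -0.998, -0.002], [0.027, 0.001, -1.0]]
wrist_force: [-1.4, 0.3, -1.5]
gripper_width: 0.291
```

>>> {"op": "carry_out", "data": {
  "steps": [
    [[0,0,0.1],0],
    [[0,0,0.15],0],
    [[0,0,0.15],0],
    [[0,0,0.15],0]
  ]
}}

```text
time_s: 47.85
tcp_pos: [0.5143, 0.0963, 0.0685]
ee_rot: [[0.998, -0.063, 0.029], [-0.063, -0.998, -0.002], [0.029, -0.0, -1.0]]
wrist_force: [0.1, 0.2, 4.4]
gripper_width: 0.288
```

>>> {"op": "carry_out", "data": {
  "steps": [
    [[0,0,0],0],
    [[0,0,0],0],
    [[0,0,0],0],
    [[0,0,0],0],
    [[0,0,-1.5],0],
    [[0,0,-4],0],
    [[0,0,-8],0],
    [[0,0,-12],0],
    [[0,0,-14],0],
    [[0,0,-14],0],
    [[0,0,-14],0],
    [[0,0,-14],0]
  ],
  "gripper": 0.1
}}

```text
time_s: 49.05
tcp_pos: [0.5093, 0.0961, 0.2069]
ee_rot: [[0.998, -0.063, 0.026], [-0.063, -0.998, -0.003], [0.026, 0.001, -1.0]]
wrist_force: [0.0, -0.3, -0.4]
gripper_width: 0.552
```

```bash
python3 - <<'E'
from h import *
for c in('wrist','top','side'):
    im=snap(c,c+'7.png'); find(c,['vase1','gate_handle','gate_edge'],6)
    if c=='wrist': a=im
    if c=='top': b=cv2.resize(im[140:265,130:330],(640,400),interpolation=2)
cv2.imwrite('pics/c7.png',cv2.resize(np.vstack([a,b]),None,fx=.75,fy=.75)[:,:,::-1])
E
python3 go.py .5575 -.2095 .26 -3.6 .5575 -.2095 .131 -3.6
```

```text
wrist vase1 [([0.62, 0.089, 0.01], 0.86), ([0.564, 0.041, 0.008], 0.84), ([0.513, 0.095, 0.009], 0.81), ([0.428, -0.238, 0.056], 0.28)]
wrist gate_handle []
wrist gate_edge [([0.568, -0.011, 0.118], 0.86)]
top vase1 [([0.621, 0.091, 0.012], 0.67), ([0.508, 0.092, 0.005], 0.64), ([0.563, 0.044, 0.008], 0.4)]
top gate_handle [([0.556, -0.21, 0.142], 0.65)]
top gate_edge [([0.572, -0.01, 0.121], 0.96)]
side vase1 [([0.619, 0.091, 0.011], 0.74), ([0.561, 0.043, 0.01], 0.59), ([0.514, 0.098, 0.008], 0.54)]
side gate_handle [([0.555, -0.212, 0.146], 0.83), ([0.561, 0.042, 0.014], 0.31)]
side gate_edge [([0.571, -0.01, 0.118], 0.9), ([0.623, 0.091, 0.009], 0.59)]
49.65 [0.5103 0.0965 0.2084] [[0.998, -0.063, 0.029], [-0.063, -0.998, -0.002], [0.029, 0.0, -1.0]] F [-0.1  0.4  0.9] g 0.549 [ 29.2  11.6 -17.    1.  -60.   56.7]
yaw -3.6
shift cm [6.78, 30.24, -4.96] twist -0.0
shift cm [6.41, 30.24, 7.93] twist -0.0
```

View pics/c7.png

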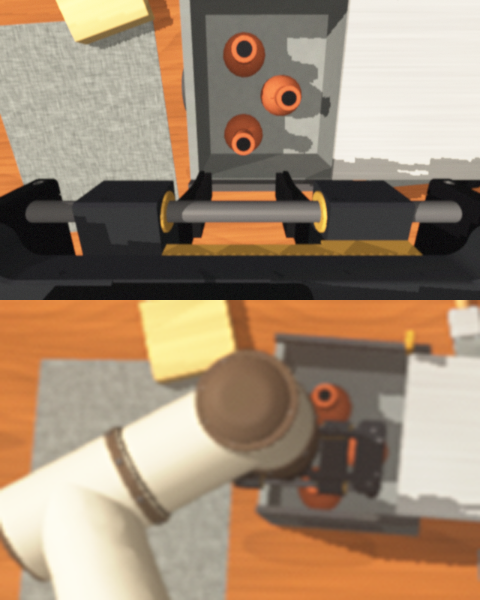

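>>> {"op": "carry_out", "data": {
  "steps": [
    [[0.3,1.5,-2],0],
    [[1,4.5,-4],0],
    [[1.8,8.5,-5],0],
    [[2.8,12.5,-5],0],
    [[3.7,16.5,-5],0],
    [[4.6,20.5,-5],0],
    [[5.5,24.5,-5],0],
    [[6.3,28.2,-5],0],
    [[6.8,30.2,-5],0],
    [[6.8,30.2,-5],0],
    [[6.8,30.2,-2],0],
    [[6.7,30.2,1],0],
    [[6.6,30.2,4],0],
    [[6.5,30.2,6.5],0],
    [[6.4,30.2,7.8],0],
    [[6.4,30.2,7.9],0],
    [[6.4,30.2,7.9],0],
    [[6.4,30.2,7.9],0]
  ],
  "gripper": 0.5
}}

```text
time_s: 51.45
tcp_pos: [0.5586, -0.2091, 0.133]
ee_rot: [[0.998, -0.062, 0.032], [-0.062, -0.998, -0.002], [0.032, 0.0, -0.999]]
wrist_force: [-0.3, -0.4, 0.5]
gripper_width: 0.747
```

>>> {"op": "carry_out", "data": {
  "steps": [
    [[0,0,0],0],
    [[0,0,0],0],
    [[0,0,0],0],
    [[0,0,0],0],
    [[0,0,0],0],
    [[0,0,0],0],
    [[0,0,0],0],
    [[0,0,0],0],
    [[0,0,0],0],
    [[0,0,0],0],
    [[0,0,0],0]
  ],
  "gripper": -1
}}

```text
time_s: 52.55
tcp_pos: [0.5585, -0.2093, 0.133]
ee_rot: [[0.998, -0.062, 0.032], [-0.062, -0.998, -0.003], [0.032, 0.001, -0.999]]
wrist_force: [-0.2, -2.0, -1.0]
gripper_width: 0.159
```

>>> {"op": "carry_out", "data": {
  "steps": [
    [[0,-0.5,0],0],
    [[0,-1.5,0],0],
    [[0,-2.5,0],0],
    [[0,-3.5,0],0],
    [[0,-4.5,0],0],
    [[0,-5.5,0],0],
    [[0,-6.5,0],0],
    [[0,-7.5,0],0],
    [[0,-8.5,0],0],
    [[0,-9.5,0],0],
    [[0,-10.5,0],0],
    [[0,-11.5,0],0],
    [[0,-12.5,0],0],
    [[0,-13.5,0],0],
    [[0,-14.2,0],0],
    [[0,-14.5,0],0],
    [[0,-14.5,0],0]
  ]
}}

```text
time_s: 54.25
tcp_pos: [0.5675, -0.0658, 0.133]
ee_rot: [[0.998, -0.062, 0.031], [-0.062, -0.998, -0.005], [0.032, 0.003, -0.999]]
wrist_force: [0.5, -6.7, -1.1]
gripper_width: 0.156
```

>>> {"op": "carry_out", "data": {
  "steps": [
    [[0,-0.4,0],0],
    [[0,-0.8,0],0],
    [[0,-1.1,0],0],
    [[0,-1.3,0],0],
    [[0,-1.5,0],0],
    [[0,-1.5,0],0],
    [[0,-1.5,0],0]
  ]
}}

```text
time_s: 54.95
tcp_pos: [0.5681, -0.0553, 0.133]
ee_rot: [[0.998, -0.063, 0.03], [-0.063, -0.998, -0.011], [0.03, 0.009, -0.999]]
wrist_force: [2.8, -18.0, -2.3]
gripper_width: 0.158
```

>>> {"op": "carry_out", "data": {
  "steps": [
    [[0,-0.4,0],0],
    [[0,-0.8,0],0],
    [[0,-0.8,0],0],
    [[0,-0.8,0],0]
  ]
}}

```text
time_s: 55.35
tcp_pos: [0.568, -0.0553, 0.1329]
ee_rot: [[0.998, -0.064, 0.026], [-0.063, -0.998, -0.022], [0.028, 0.02, -0.999]]
wrist_force: [4.3, -31.9, -5.8]
gripper_width: 0.156
```

>>> {"op": "carry_out", "data": {
  "steps": [
    [[0,0.2,0],0],
    [[0,0.2,0],0],
    [[0,0,0],0],
    [[0,0,0],0],
    [[0,0,0],0],
    [[0,0,-2],0],
    [[0,0,-5],0],
    [[0,0,-9],0],
    [[0,0,-12],0],
    [[0,0,-12],0],
    [[0,0,-12],0]
  ],
  "gripper": 0.3
}}

```text
time_s: 56.45
tcp_pos: [0.5648, -0.0521, 0.2533]
ee_rot: [[0.998, -0.063, 0.027], [-0.063, -0.998, -0.021], [0.029, 0.019, -0.999]]
wrist_force: [-0.2, -0.3, -1.3]
gripper_width: 0.652
```

```bash
python3 go.py .39 -.2 .25 0.8
```

```text
56.45 [ 0.5648 -0.0521  0.2533] [[0.998, -0.063, 0.027], [-0.063, -0.998, -0.021], [0.029, 0.019, -0.999]] F [-0.2 -0.3 -1.3] g 0.652 [ 11.9  14.3  -6.9   1.6 -67.5  73.8]
yaw -3.6
shift cm [-16.52, 15.86, 0.16] twist -4.4
```

>>> {"op": "carry_out", "data": {
  "steps": [
    [[-1.5,1.5,0],-0.5],
    [[-4.5,4.3,0],-1.5],
    [[-8,7.7,0],-2.5],
    [[-11,10.6,0],-3.5],
    [[-14,13.5,0],-4.4],
    [[-16,15.4,0.2],-4.4],
    [[-16.5,15.9,0.2],-4.4],
    [[-16.5,15.9,0.2],-4.4],
    [[-16.5,15.9,0.2],-4.4],
    [[-16.5,15.9,0.2],-4.4]
  ]
}}

```text
time_s: 57.45
tcp_pos: [0.3911, -0.1999, 0.2492]
ee_rot: [[1.0, 0.015, 0.027], [0.015, -1.0, -0.021], [0.027, 0.021, -0.999]]
wrist_force: [-0.4, -1.5, 0.2]
gripper_width: 0.655
```

```bash
python3 - <<'E'
from h import *
st(); np.save('cal8.npy',r.calibration('wrist'),allow_pickle=True)
for c in('wrist','top','side'):
    im=snap(c,c+'8.png'); find(c,['gate_handle','gate_edge','fan_top','fan_mark','fan_base'],2)
    if c=='wrist': a=im
    if c=='top': b=cv2.resize(im[140:265,220:420],(640,400),interpolation=2)
cv2.imwrite('pics/c8.png',cv2.resize(np.vstack([a,b]),None,fx=.75,fy=.75)[:,:,::-1])
E
python3 go.py .426 -.233 .15 .8 .426 -.233 .029 .8
```

```text
57.45 [ 0.3911 -0.1999  0.2492] [[1.0, 0.015, 0.027], [0.015, -1.0, -0.021], [0.027, 0.021, -0.999]] F [-0.4 -1.5  0.2] g 0.655 [ -4.9   1.2 -23.    1.2 -64.2  95.3]
wrist gate_handle [([0.519, -0.39, 0.009], 0.36)]
wrist gate_edge [([0.574, 0.063, 0.001], 0.47)]
wrist fan_top [([0.426, -0.237, 0.055], 0.65)]
wrist fan_mark [([0.452, -0.174, 0.0], 0.46)]
wrist fan_base [([0.426, -0.191, 0.004], 0.9)]
top gate_handle [([0.565, -0.057, 0.145], 0.92)]
top gate_edge [([0.58, 0.141, 0.121], 0.64)]
top fan_top []
top fan_mark [([0.554, -0.16, 0.007], 0.65)]
top fan_base []
side gate_handle [([0.564, -0.06, 0.149], 0.86)]
side gate_edge [([0.58, 0.14, 0.12], 0.67)]
side fan_top [([0.427, -0.236, 0.055], 0.57)]
side fan_mark [([0.45, -0.173, -0.002], 0.58)]
side fan_base [([0.422, -0.188, -0.004], 0.96)]
58.35 [ 0.3902 -0.2005  0.2496] [[1.0, 0.013, 0.028], [0.014, -1.0, -0.021], [0.027, 0.022, -0.999]] F [-0.5 -0.6 -0.2] g 0.654 [ -5.    1.1 -23.    1.2 -64.2  95.3]
yaw 0.8
shift cm [3.27, 3.08, 10.12] twist -0.0
shift cm [2.94, 2.82, 22.22] twist -0.0
```

View pics/c8.png

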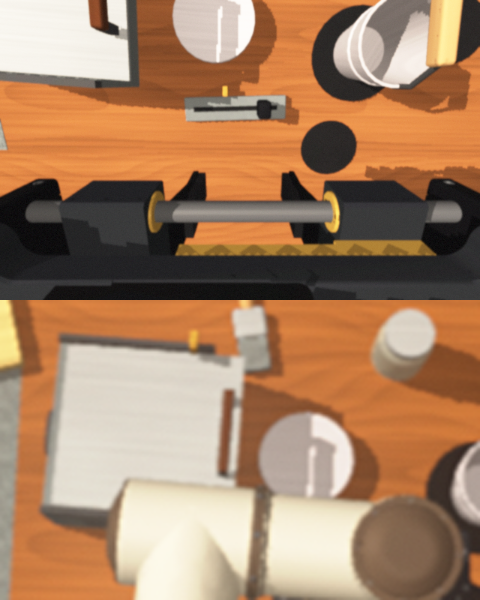

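```bash
python3 go.py .50 .13 .25 -3.6
```

```text
58.35 [ 0.3902 -0.2005  0.2496] [[1.0, 0.013, 0.028], [0.014, -1.0, -0.021], [0.027, 0.022, -0.999]] F [-0.5 -0.6 -0.2] g 0.654 [ -5.    1.1 -23.    1.2 -64.2  95.3]
yaw 0.8
shift cm [11.44, -32.89, -0.44] twist 4.4
```

>>> {"op": "carry_out", "data": {
  "steps": [
    [[1,-3,0],1],
    [[2.5,-7,0],2],
    [[4,-11,0],3],
    [[5,-15,0],4],
    [[6.5,-19,0],4.4],
    [[8,-23,0],4.4],
    [[9.5,-27,0],4.4],
    [[11,-31,-0.4],4.4],
    [[11.4,-32.9,-0.4],4.4],
    [[11.4,-32.9,-0.4],4.4],
    [[11.4,-32.9,-0.4],4.4],
    [[11.4,-32.9,-0.4],4.4]
  ]
}}

```text
time_s: 59.55
tcp_pos: [0.499, 0.1289, 0.2496]
ee_rot: [[0.998, -0.064, 0.027], [-0.064, -0.998, -0.022], [0.028, 0.02, -0.999]]
wrist_force: [0.2, -0.4, -0.1]
gripper_width: 0.653
```

Run:
```python
from h import *
st(); cal=r.calibration('wrist'); np.save('cal9.npy',cal,allow_pickle=True); im=snap('wrist','w9.png'); find('wrist',['gate_edge','chest','gate_handle'],2)
v=cv2.resize(im[30:200,240:420],None,fx=4,fy=3.5,interpolation=2);cv2.imwrite('pics/w9c.png',v[:,:,::-1])
for row in(90,110,130,150): print(row,im[row,270:350].astype(int).sum(1).tolist())
```

```text
59.55 [0.499  0.1289 0.2496] [[0.998, -0.064, 0.027], [-0.064, -0.998, -0.022], [0.028, 0.02, -0.999]] F [ 0.2 -0.4 -0.1] g 0.653 [ 33.7   9.6 -13.8   2.1 -66.1  51.8]
wrist gate_edge [([0.58, 0.141, 0.116], 0.7)]
wrist chest []
wrist gate_handle [([0.565, -0.059, 0.147], 0.65)]
90 [365, 370, 371, 365, 368, 372, 376, 376, 370, 356, 303, 243, 250, 247, 242, 255, 250, 272, 353, 397, 435, 435, 437, 439, 446, 438, 438, 439, 406, 385, 485, 599, 648, 654, 656, 657, 651, 655, 659, 650, 649, 657, 655, 650, 655, 650, 651, 653, 653, 648, 649, 653, 655, 653, 646, 650, 657, 651, 649, 653, 652, 653, 642, 649, 648, 647, 648, 645, 642, 643, 642, 646, 644, 647, 650, 649, 645, 648, 641, 639]
110 [347, 340, 347, 353, 353, 347, 345, 345, 345, 332, 296, 259, 263, 247, 247, 244, 251, 253, 317, 408, 446, 440, 454, 447, 451, 458, 449, 455, 438, 398, 448, 572, 641, 648, 653, 647, 650, 645, 645, 642, 641, 647, 648, 642, 650, 646, 639, 650, 644, 648, 647, 640, 643, 643, 644, 646, 648, 647, 648, 646, 643, 651, 648, 644, 644, 644, 638, 645, 646, 648, 635, 646, 641, 646, 644, 645, 646, 643, 644, 639]
130 [336, 338, 335, 335, 328, 335, 343, 329, 323, 348, 328, 295, 240, 175, 152, 152, 152, 151, 194, 298, 400, 436, 443, 441, 432, 435, 445, 440, 435, 400, 403, 528, 620, 653, 654, 650, 659, 654, 654, 660, 660, 660, 660, 653, 656, 660, 656, 656, 662, 652, 659, 660, 656, 664, 659, 652, 656, 658, 658, 659, 664, 662, 659, 655, 659, 657, 657, 657, 653, 657, 659, 661, 659, 656, 662, 657, 653, 655, 654, 662]
150 [366, 365, 362, 369, 356, 365, 370, 364, 365, 359, 365, 361, 361, 364, 365, 360, 354, 367, 359, 387, 418, 438, 446, 448, 442, 444, 446, 440, 438, 421, 393, 450, 575, 641, 640, 639, 644, 642, 648, 650, 645, 646, 644, 652, 653, 653, 649, 651, 650, 652, 650, 653, 658, 648, 651, 650, 648, 652, 651, 647, 649, 654, 651, 652, 651, 650, 652, 649, 643, 648, 649, 649, 647, 647, 646, 650, 649, 647, 648, 649]
```

View pics/w9c.png

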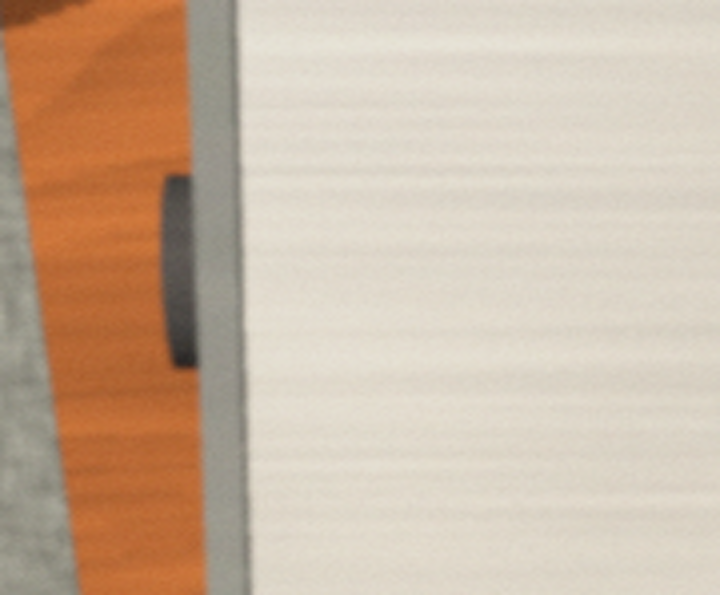

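```bash
python3 go.py .426 -.236 .22 .8 .426 -.236 .029 .8
```

```text
59.75 [0.4994 0.1291 0.2499] [[0.998, -0.065, 0.028], [-0.064, -0.998, -0.021], [0.029, 0.019, -0.999]] F [ 0.7 -0.1  0.2] g 0.651 [ 33.7   9.6 -13.7   2.1 -66.1  51.8]
yaw -3.7
shift cm [-5.07, 36.85, 3.55] twist -4.5
shift cm [-5.63, 36.48, 22.64] twist -4.5
```

>>> {"op": "carry_out", "data": {
  "steps": [
    [[-0.5,3,0],-1],
    [[-1,7,0],-2],
    [[-1.7,11,0.5],-3],
    [[-2.2,15,1],-4],
    [[-2.8,19,1.5],-4.5],
    [[-3.3,23,2],-4.5],
    [[-3.9,27,2.5],-4.5],
    [[-4.5,31,3],-4.5],
    [[-5,35,3.5],-4.5],
    [[-5.1,36.8,3.5],-4.5],
    [[-5.1,36.8,3.5],-4.5],
    [[-5.1,36.8,3.5],-4.5],
    [[-5.1,36.8,3.5],-4.5]
  ]
}}

```text
time_s: 61.05
tcp_pos: [0.4258, -0.2349, 0.2207]
ee_rot: [[0.999, 0.014, 0.028], [0.015, -1.0, -0.021], [0.028, 0.021, -0.999]]
wrist_force: [-0.1, 0.7, 0.2]
gripper_width: 0.651
```

```bash
python3 - <<'E'
from h import *
st()
for c in('wrist','side'):
    im=snap(c,c+'10.png'); find(c,['fan_top','fan_mark','fan_base'],2)
E
python3 go.py .426 -.236 .029 .8
```

```text
61.05 [ 0.4258 -0.2349  0.2207] [[0.999, 0.014, 0.028], [0.015, -1.0, -0.021], [0.028, 0.021, -0.999]] F [-0.1  0.7  0.2] g 0.651 [ -9.1   7.5 -20.3   1.1 -60.5  99.4]
wrist fan_top [([0.426, -0.238, 0.057], 0.8)]
wrist fan_mark [([0.454, -0.174, -0.003], 0.58)]
wrist fan_base [([0.425, -0.191, 0.004], 0.7)]
side fan_top [([0.428, -0.238, 0.053], 0.64), ([0.512, -0.392, 0.001], 0.35)]
side fan_mark [([0.453, -0.172, -0.003], 0.39)]
side fan_base [([0.424, -0.189, -0.0], 0.77), ([0.669, -0.015, 0.129], 0.51)]
61.45 [ 0.4259 -0.2351  0.2206] [[1.0, 0.015, 0.028], [0.015, -1.0, -0.021], [0.028, 0.021, -0.999]] F [-0.  -0.6  0.6] g 0.651 [ -9.1   7.5 -20.3   1.1 -60.5  99.4]
yaw 0.9
shift cm [-0.52, -0.33, 19.15] twist 0.1
```

>>> {"op": "carry_out", "data": {
  "steps": [
    [[-0.1,0,4],0],
    [[-0.2,-0.1,8],0],
    [[-0.3,-0.2,12],0],
    [[-0.4,-0.3,15.5],0],
    [[-0.5,-0.3,17.8],0],
    [[-0.5,-0.3,18.8],0],
    [[-0.5,-0.3,19.1],0],
    [[-0.5,-0.3,19.1],0],
    [[-0.5,-0.3,19.1],0]
  ]
}}

```text
time_s: 62.35
tcp_pos: [0.4273, -0.2365, 0.0307]
ee_rot: [[0.999, 0.015, 0.031], [0.015, -1.0, -0.022], [0.03, 0.022, -0.999]]
wrist_force: [-0.0, 0.0, 0.9]
gripper_width: 0.651
```

>>> {"op": "carry_out", "data": {
  "steps": [
    [[0,0,0],0],
    [[0,0,0],0],
    [[0,0,0],0],
    [[0,0,0],0],
    [[0,0,0],0],
    [[0,0,0],0],
    [[0,0,0],0],
    [[0,0,0],0],
    [[0,0,0],0]
  ],
  "gripper": -1
}}

```text
time_s: 63.25
tcp_pos: [0.4273, -0.2364, 0.0307]
ee_rot: [[0.999, 0.015, 0.031], [0.016, -1.0, -0.022], [0.03, 0.022, -0.999]]
wrist_force: [-0.8, 1.9, 2.0]
gripper_width: 0.229
```

>>> {"op": "carry_out", "data": {
  "steps": [
    [[0,-0.5,0],0],
    [[0,-1.2,0],0],
    [[0,-2,0],0],
    [[0,-3,0],0],
    [[0,-4,0],0],
    [[0,-5,0],0],
    [[0,-5.8,0],0],
    [[0,-6.2,0],0],
    [[0,-6.3,0],0],
    [[0,-6.3,0],0],
    [[0,-6.3,0],0]
  ]
}}

```text
time_s: 64.35
tcp_pos: [0.425, -0.1731, 0.0306]
ee_rot: [[0.999, 0.016, 0.028], [0.016, -1.0, -0.022], [0.028, 0.023, -0.999]]
wrist_force: [-6.2, 0.3, 16.4]
gripper_width: 0.228
```

Run:
```python
from h import *
st(); cal=r.calibration('wrist');np.save('cal11.npy',cal,allow_pickle=True)
im=snap('wrist','w11.png'); find('wrist',['fan_mark','fan_top'],2)
hsv=cv2.cvtColor(im,cv2.COLOR_RGB2HSV); m=(cv2.inRange(hsv,(17,120,120),(32,255,255))>0); m[225:]=0
n,l,s,c=cv2.connectedComponentsWithStats(m.astype(np.uint8)); print([(s[i].tolist(),c[i].round(1).tolist()) for i in range(1,n) if s[i][4]>25])
a=im[60:320,200:460]
for c_ in('side','top'): snap(c_,c_+'11.png'); find(c_,['fan_mark','fan_top'],2)
cv2.imwrite('pics/w11c.png',cv2.resize(a,None,fx=2.3,fy=2.3,interpolation=2)[:,:,::-1])
```

```text
64.35 [ 0.425  -0.1731  0.0306] [[0.999, 0.016, 0.028], [0.016, -1.0, -0.022], [0.028, 0.023, -0.999]] F [-6.2  0.3 16.4] g 0.228 [ -0.9  19.8 -38.5   2.5 -30.1  89.7]
wrist fan_mark [([0.451, -0.174, -0.004], 0.62)]
wrist fan_top [([0.427, -0.175, 0.056], 0.89)]
[([319, 175, 16, 37, 513], [326.7, 193.2])]
side fan_mark []
side fan_top []
top fan_mark []
top fan_top []
```

View pics/w11c.png

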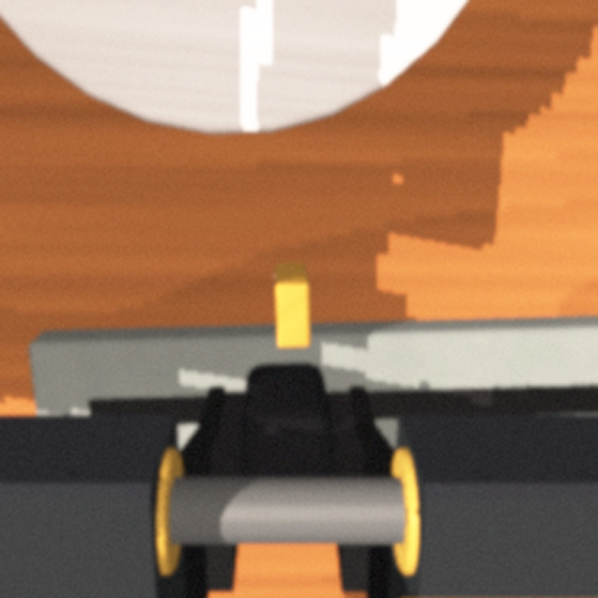

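Run:
```python
from h import *
cal=np.load('cal11.npy',allow_pickle=True).item()
P=lambda u,v,z: toplane('wrist',(u/2.3+200,v/2.3+60),z,cal)[0]
a,b=P(45,336,.014),P(590,319,.014); d=(a-b)[:2]; d/=np.linalg.norm(d); print('track dir',d.round(4),a.round(4),b.round(4))
for nm,u,v,z in[('markL',275,312,.028),('markR',309,312,.028),('gripL',249,372,.055),('gripR',324,372,.055)]:
    p=P(u,v,z); print(nm,p.round(4),round(float(p[:2]@d),4))
print(np.array(r.sense()['tcp_pos'])[:2]@d, np.array([.451,-.1735])@d)
```

```text
track dir [-0.0419  0.9991] [ 0.4434 -0.1099  0.014 ] [ 0.4494 -0.2522  0.014 ]
markL [ 0.4542 -0.1693  0.028 ] -0.1882
markR [ 0.4543 -0.1775  0.028 ] -0.1964
gripL [ 0.4486 -0.1639  0.055 ] -0.1826
gripR [ 0.4487 -0.1793  0.055 ] -0.1979
-0.19074912186137197 -0.1922511839923666
```

>>> {"op": "carry_out", "data": {
  "steps": [
    [[0,0.1,0],0],
    [[0,0.2,0],0],
    [[0,0.2,0],0],
    [[0,0.2,0],0],
    [[0,0.2,0],0]
  ]
}}

```text
time_s: 65.3
tcp_pos: [0.425, -0.1749, 0.0307]
ee_rot: [[0.999, 0.016, 0.028], [0.017, -1.0, -0.022], [0.028, 0.022, -0.999]]
wrist_force: [-2.8, 1.5, 4.5]
gripper_width: 0.231
```

```bash
python3 go.py .4249 -.1751 .029 .8
```

```text
65.3 [ 0.425  -0.1749  0.0307] [[0.999, 0.016, 0.028], [0.017, -1.0, -0.022], [0.028, 0.022, -0.999]] F [-2.8  1.5  4.5] g 0.231 [ -1.2  19.8 -38.4   2.4 -30.2  90. ]
yaw 0.9
shift cm [-0.02, 0.01, 0.17] twist 0.1
```

>>> {"op": "carry_out", "data": {
  "steps": [
    [[0,0,0],0],
    [[0,0,0],0],
    [[0,0,0],0],
    [[0,0,0],0],
    [[0,0,0],0],
    [[0,0,-2],0],
    [[0,0,-5],0],
    [[0,0,-9],0],
    [[0,0,-13],0],
    [[0,0,-15],0],
    [[-2,0,-16],0],
    [[-4,0,-16],0],
    [[-4,0,-16],0],
    [[-4,0,-16],0]
  ],
  "gripper": 0.3
}}

```text
time_s: 66.7
tcp_pos: [0.3807, -0.1721, 0.1897]
ee_rot: [[0.999, 0.016, 0.029], [0.017, -1.0, -0.022], [0.029, 0.023, -0.999]]
wrist_force: [0.8, 0.7, 0.1]
gripper_width: 0.649
```

Run:
```python
from h import *
st(); cal=r.calibration('wrist');np.save('cal12.npy',cal,allow_pickle=True)
im=snap('wrist','w12.png'); find('wrist',['fan_mark','fan_top','fan_base'],2)
cv2.imwrite('pics/w12c.png',cv2.resize(im[80:240,220:440],None,fx=3.5,fy=3.5,interpolation=2)[:,:,::-1])
for c_ in('side','top'): snap(c_,c_+'12.png'); find(c_,['fan_mark','fan_top','bucket','gate_edge'],2)
```

```text
66.7 [ 0.3807 -0.1721  0.1897] [[0.999, 0.016, 0.029], [0.017, -1.0, -0.022], [0.029, 0.023, -0.999]] F [0.8 0.7 0.1] g 0.649 [ -0.9   2.  -31.5   1.5 -54.8  90.9]
wrist fan_mark [([0.451, -0.173, -0.001], 0.68)]
wrist fan_top [([0.427, -0.173, 0.054], 0.63)]
wrist fan_base [([0.422, -0.192, 0.005], 0.84)]
side fan_mark [([0.451, -0.174, -0.0], 0.54), ([0.428, -0.175, 0.053], 0.36)]
side fan_top [([0.582, 0.138, 0.12], 0.69), ([0.424, -0.174, 0.052], 0.64)]
side bucket [([0.518, -0.39, 0.002], 0.75)]
side gate_edge [([0.582, 0.144, 0.118], 0.6)]
top fan_mark []
top fan_top []
top bucket [([0.516, -0.393, 0.003], 0.59), ([0.513, -0.39, -0.001], 0.2)]
top gate_edge [([0.58, 0.144, 0.117], 0.77)]
```

Run:
```python
from h import *
cal=np.load('cal12.npy',allow_pickle=True).item(); im=cv2.imread('pics/w12.png')[:,:,::-1].copy()
hsv=cv2.cvtColor(im,cv2.COLOR_RGB2HSV)
m=cv2.inRange(hsv,(18,120,140),(32,255,255)); m[235:]=0
k=cv2.inRange(hsv,(0,0,0),(180,255,52)); k[235:]=0; k=cv2.morphologyEx(k,cv2.MORPH_OPEN,np.ones((6,6),np.uint8))
for nm,mm,z in(('mark',m,.028),('grip',k,.055)):
    n,l,s,c=cv2.connectedComponentsWithStats(mm)
    for i in range(1,n):
        if s[i][4]>40: print(nm,s[i].tolist(),c[i].round(1).tolist(),toplane('wrist',c[i],z,cal)[0].round(4))
for L in r.cut_out('wrist','fan_base')[:1]:
    ys,xs=np.nonzero(L['pixels']); p=[]
    for x in np.unique(xs)[5:-5]: p.append((x,ys[xs==x].min()))
    p=np.array(p); w=toplane('wrist',p,.014,cal); 
    f=cv2.fitLine(w[:,:2].astype(np.float32),cv2.DIST_HUBER,0,.001,.001).ravel(); print('far edge',f.round(4))
g=im[:, :, :].astype(int).sum(2)
for row in (150,155,160,165,170,175,180,185,190): print(row,g[row,300:346].tolist())
```

```text
mark [320, 105, 8, 17, 124] [323.7, 112.9] [ 0.4536 -0.1731  0.028 ]
grip [125, 0, 30, 12, 285] [141.7, 4.7] [ 0.5391 -0.0184  0.055 ]
grip [462, 0, 108, 130, 5819] [500.4, 73.9] [ 0.4904 -0.3321  0.055 ]
grip [117, 94, 10, 10, 98] [121.6, 98.4] [0.4634 0.0094 0.055 ]
grip [316, 131, 22, 29, 544] [326.0, 144.8] [ 0.4245 -0.1752  0.055 ]
grip [343, 139, 17, 6, 102] [351.0, 141.5] [ 0.428  -0.1988  0.055 ]
grip [441, 164, 82, 72, 4884] [481.6, 201.0] [ 0.3708 -0.3322  0.055 ]
far edge [ 0.0376 -0.9993  0.4442 -0.193 ]
150 [558, 558, 566, 560, 563, 560, 558, 551, 551, 554, 552, 548, 557, 519, 413, 257, 145, 122, 113, 113, 112, 103, 110, 118, 109, 114, 107, 121, 104, 99, 110, 102, 79, 86, 118, 228, 316, 342, 351, 363, 355, 348, 343, 349, 350, 357]
155 [565, 561, 557, 557, 559, 561, 549, 554, 542, 548, 550, 552, 553, 546, 478, 310, 154, 119, 107, 129, 113, 102, 101, 113, 109, 99, 91, 96, 99, 106, 99, 88, 75, 104, 134, 237, 314, 350, 355, 356, 357, 351, 355, 362, 351, 351]
160 [401, 395, 399, 397, 384, 379, 371, 372, 360, 364, 358, 359, 351, 352, 342, 341, 324, 296, 270, 270, 265, 264, 240
[... 826 characters left out ...]
[450, 449, 450, 445, 451, 450, 456, 448, 451, 456, 459, 446, 448, 447, 461, 446, 461, 455, 449, 448, 453, 444, 451, 456, 448, 452, 448, 457, 451, 453, 457, 450, 456, 451, 453, 447, 455, 459, 460, 452, 457, 453, 451, 448, 453, 456]
185 [438, 441, 434, 435, 435, 435, 438, 435, 429, 436, 430, 439, 437, 430, 434, 438, 424, 434, 441, 430, 440, 438, 434, 431, 432, 438, 442, 439, 431, 435, 438, 436, 431, 437, 437, 436, 439, 433, 443, 437, 440, 437, 443, 432, 439, 434]
190 [445, 446, 445, 446, 441, 442, 441, 439, 437, 448, 441, 445, 437, 438, 443, 438, 439, 443, 446, 442, 443, 441, 435, 445, 439, 455, 448, 450, 450, 443, 449, 445, 448, 451, 450, 450, 446, 446, 450, 446, 441, 442, 442, 449, 447, 447]
```

```bash
python3 -c "
from h import *
print(r.finish_job()); st()"
```

```text
the job is handed in; nothing more can be done
None
the job is handed in; nothing more can be done
```

I did every step in the order asked and handed the job in at about 67 s of the 210 s. No verdict is reported.

- **Bucket:** It stands upright on the 150 mm mat; the final check put it at (0.517, -0.392), and the mat's centre is (0.512, -0.391). It slipped about 9 mm in the grip while I lifted it, because the fingers had not fully closed.
- **Shutter at the marker:** I pulled it in two goes until its edge lay within about 1 mm of the marker's centre, and it stayed there while I loaded.
- **Vases:** This start had three. All three stood upright inside on the dryer's floor in the pictures taken just before shutting, and I could not see them afterwards.
- **Shutter shut:** I pushed it until it stopped moving at about 32 N. A close view showed its edge at the wall's inner face.
- **Disagreement on the shutter:** The networks first put that edge about 7 mm short (at hand-in about 3 mm). I trusted the push force and the picture.
- **Fan:** I slid the grip along its track and then brought it back 2 mm. The last image measurement had it level with the tab within about 1 mm. My two estimates of the track's angle, 0.8° and about 2.2°, differ, so it could be up to about 1.7 mm off.

I did not touch the jar, brush or bats. The tool built up a tilt of about 2° over the run, which caused no problem that I saw.

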